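# Make up the two steering rebuild kits

## Task

Make up the two steering rebuild kits from the parts lying on the bench. Blue tray, the column kit: thread the large bearing on the white spindle and press it down to feel that it lies flat, only then thread the brass spacer ring on top of it and press that down too, and lay the worm wheel in the round nest, hub upwards. Yellow tray, the rack kit: lay the small bearing flat in its round nest and the torque sensor in its rectangular nest; leave the other parts where they lie.

Things in the scene. Friction and masses are not known exactly. Their poses are not given: they have to be found in the camera images.
- large_bearing_c (a point): large ball bearing lying flat: polished steel races with a black seal between, outer diameter 52 mm, bore 25 mm, 15 mm thick; belongs to the column kit. The point is its centre, 7.5 mm above its underside; z is its axis
- spacer_c (a point): brass-yellow spacer ring: outer diameter 48 mm, bore 26 mm, 12 mm thick; belongs to the column kit. The point is its centre, 6 mm above its underside; z is its axis
- worm_wheel_c (a point): worm wheel lying flat: cream nylon toothed rim, 76 mm diameter, 16 mm thick; on it a round steel hub, 32 mm diameter, rising from the rim's upper face to 38 mm above the underside: grip it there. For the column kit. The point is on its axis, 19 mm above its underside (3 mm above the rim's upper face); z is its axis, hub upwards
- small_bearing_c (a point): small ball bearing lying flat: polished steel races with a blue seal between, outer diameter 35 mm, bore 15 mm, 11 mm thick; belongs to the rack kit. The point is its centre, 5.5 mm above its underside; z is its axis
- torque_sensor_c (a point): torque sensor: flat black plastic box with a white plug socket at its +x end, 64 mm long (x) with the socket, 40 mm wide (y), 22 mm high (z); belongs to the rack kit, either way round. The point is its centre, 11 mm above its underside
- column_tray: blue-rimmed column kit tray, fixed, 240 (x) by 150 mm (y), rim 4 mm wide, 18 high; black insert, top 15 mm above bench. Origin: centre of underside. At x -62 mm, y 0: white spindle, 12 mm diameter, tapered tip 52 mm above bench, thin blue circle at its foot; rings stand round it on the insert. At x +55, y 0: round worm wheel nest, 96 mm diameter, 5 mm deep, blue floor 10 mm above bench
- rack_tray: yellow-rimmed rack kit tray, fixed, 240 (x) by 150 mm (y), rim 4 mm wide, 18 high; black insert, top 15 mm above bench. Origin: centre of underside. At x -58 mm, y 0: round small bearing nest, 54 mm diameter. At x +45, y 0: sensor nest, 84 (x) by 60 mm (y), sensor's length along tray's x. Both 5 mm deep, yellow floor 10 mm above bench
- yoke_c (a point): belongs to no kit, leave it: aluminium rack yoke, an upright cylinder of diameter 38 mm, 34 mm high, with a black ring round it. The point is its centre, 17 mm above its underside
- plug_c (a point): belongs to no kit, leave it: dark steel hexagonal yoke plug, 42 mm across, 16 mm high. The point is its centre, 8 mm above its underside
- coupling_c (a point): belongs to no kit, leave it: small red six-armed motor coupling star, diameter 30 mm, 12 mm high. The point is its centre, 6 mm above its underside
Things that resemble listed ones, but are neither listed nor needed, are in the scene too. Leave any pink look-alike of the part that bears large_bearing_c alone. Leave any pink look-alike of the part that bears small_bearing_c alone.

How it is judged:
On the way, in this order (a step that is already met when the one before it is completed fails the run):
1. the large bearing is on the spindle, lies flat and is pressed down on the blue tray with at least 3 N, the spacer not yet on it (x of large_bearing_c in the frame of column_tray between -0.071 and -0.053 m and y of large_bearing_c in the frame of column_tray between -0.009 and 0.009 m and z of large_bearing_c in the frame of column_tray between 0.0205 and 0.0245 m and angle between large_bearing_c's own z axis and vertical below 0.06 rad and contact force between large_bearing and column_tray above 3 N and horizontal distance between spacer_c and large_bearing_c above 0.04 m), for 0.1 s.
2. the spacer is on the spindle on top of the bearing, lies flat and is pressed down on it with at least 3 N (x of large_bearing_c in the frame of column_tray between -0.071 and -0.053 m and y of large_bearing_c in the frame of column_tray between -0.009 and 0.009 m and z of large_bearing_c in the frame of column_tray between 0.0205 and 0.0245 m and angle between each of large_bearing_c, spacer_c's own z axis and vertical below 0.06 rad and x of spacer_c in the frame of column_tray between -0.072 and -0.052 m and y of spacer_c in the frame of column_tray between -0.01 and 0.01 m and z of spacer_c in the frame of column_tray between 0.0335 and 0.0385 m and contact force between spacer and large_bearing above 3 N), for 0.1 s.
At the end, for the whole second after the job is handed in: Bearing (9 mm each way from the spindle) and spacer on it (10 mm) flat on the blue tray, wheel hub up on its nest floor (13 mm); small bearing (13 mm) and sensor (16 mm) on their yellow nest floors; heights to 2 mm (spacer 2.5), within 0.06 rad of flat; all released, at rest (x of large_bearing_c in the frame of column_tray between -0.071 and -0.053 m and y of large_bearing_c in the frame of column_tray between -0.009 and 0.009 m and z of large_bearing_c in the frame of column_tray between 0.0205 and 0.0245 m and angle between each of large_bearing_c, spacer_c, worm_wheel_c, small_bearing_c, torque_sensor_c's own z axis and vertical below 0.06 rad and x of spacer_c in the frame of column_tray between -0.072 and -0.052 m and y of spacer_c in the frame of column_tray between -0.01 and 0.01 m and z of spacer_c in the frame of column_tray between 0.0335 and 0.0385 m and x of worm_wheel_c in the frame of column_tray between 0.042 and 0.068 m and y of worm_wheel_c in the frame of column_tray between -0.013 and 0.013 m and z of worm_wheel_c in the frame of column_tray between 0.027 and 0.031 m and x of small_bearing_c in the frame of rack_tray between -0.071 and -0.045 m and y of small_bearing_c in the frame of rack_tray between -0.013 and 0.013 m and z of small_bearing_c in the frame of rack_tray between 0.0135 and 0.0175 m and x of torque_sensor_c in the frame of rack_tray between 0.029 and 0.061 m and y of torque_sensor_c in the frame of rack_tray between -0.016 and 0.016 m and z of torque_sensor_c in the frame of rack_tray between 0.019 and 0.023 m and linear speed of each of large_bearing, spacer, worm_wheel, small_bearing, torque_sensor below 0.02 m/s and angular speed of each of large_bearing, spacer, worm_wheel, small_bearing, torque_sensor below 0.3 rad/s); the robot touches nothing.
It fails at once if the yoke, the plug or the coupling is shifted by more than 25 mm (distance of any of yoke_c, plug_c, coupling_c from where it was at the start of the episode above 0.025 m).
It also fails if it takes over 120 s, if anything falls off the work surface, if the arm or the gripper's body presses on something with over 40 N, if the wrist force passes 120 N, or if a joint passes its speed limit or range.

## Robot

A 6-joint arm with a two-finger parallel gripper is mounted at the origin on the work surface. World frame = base frame: x ahead of the robot, y to its left, z up, the work surface at z = 0. Lengths are in m, angles in rad, forces in N, time in s.
With the tool pointing down it reaches from about 0.35 to 0.775 m from the base axis. Payload 7.3 kg.
Tool frame: the origin (TCP) lies at the very end of the fingers, on their centre line; the grasp point (between the pads) lies 19 mm behind it; z points along the fingers, y is the direction in which the jaws open and shut (so a half turn about z gives the same grasp; the last joint's range is limited). The gripper opens to 92 mm and grips with 3 to 60 N. Pads are 19 mm wide; open, the fingers measure 130 mm over their backs; the gripper's body (75 mm by 190 mm) begins 47 mm behind the grasp point.
Start: joints at [-1.42, 0.342, 1.524, -0, 1.275, -0.146], TCP at [0.154, -0.502, 0.227] pointing down, gripper open.
Joint ranges: [-2.53, 2.53], [-0.77, 2.02], [0.04, 2.7], [-1, 4.14], [0.28, 2.66], [-3.11, 3.11]. Speed limits (rad/s): [2.57, 2.57, 3.14, 3.14, 3.14, 3.14].

## Interface

Orientations are given as [roll, pitch, yaw] about the fixed x, y, z axes, in that order (R = Rz(yaw) Ry(pitch) Rx(roll)).
In Python, from cell import monitor, eyes, order gives the robot as it stands. The module is installed in compiled form; this text tells all that it offers.
- The arm moves only by the tool carry_out, never from a script. Its argument "targets" is a list of rows, each a list of 2 entries, a list of its own where there are three numbers: the shift along the tool's x, y, z in m, then the turn about the tool's z in rad. In form: [[[dx, dy, dz], twist], ...]. A call has 1 to 10 rows; each row shifts and turns the pose as measured when the row begins, along the tool's axes as they then stand; what a row does not reach is not made up. A row lasts 1/8 s, in which the tool goes at most 62.5 mm and 10.7 degrees, less where a joint would pass 70% of its speed; a pose out of reach is approached as far as the arm can. A call is refused whole if a number of a shift passes 0.0625 or a number of a turn 0.188, either way. A call with a gripper value outside its range is refused whole. "fingers" is the closure, from 0 (fully open) to 1 (shut), set as the call begins (left out, the last holds). The fingers move at their own pace and stop on an object; "grip_force" is the grip in N (left out, the last holds). Time passes only in rows, so rows that do not move let the fingers close. It gives the time, the measured TCP pose, the force and the opening at its end, in the units of the state.
- monitor.observe(): the state, without advancing time (a new reading comes with each control period).
- eyes.read_camera(name): name is "side" or "top" or "wrist"; returns the picture (400x640x3 uint8, red, green, blue); there is no depth.
- eyes.camera_info(name): a dict with "K" (3x3 intrinsics, pixels), "dist" ([k1, k2, p1, p2, k3] as OpenCV has them; the pictures are not rectified), "rvec" (rotation vector, rad) and "tvec" (3), from world to camera coordinates, as OpenCV has them. Camera axes: x right, y down, z forward; pixel columns grow to the right and rows downward; lengths in m; the calibration is good to about 2 mm. A picture is of the moment at which its call begins: read the wrist's pose just before it. camera_info takes no time and is no camera call; for the wrist camera it gives the pose at the moment of the call.
- order.hand_in(): hands the job in, once; it reports no verdict.
The state is a dict: "time": time; "qpos": joint angles; "qvel": joint speeds; "joint_efforts": joint torques, N m; "tool_pos": TCP position; "tool_rot": TCP orientation; "contact_force": force on the tool from outside, world axes, zero at the start; "torque": the same for the moment, N m; "opening": finger opening in m.
Only numpy, scipy, OpenCV 4.12 (cv2) and the standard library are available. Lean on these libraries where they do the work, as an engineer would, in place of code of your own. Each camera call takes 0.05 s, during which the arm holds its last target.

## Working session

There is one attempt and no reset: what is moved stays moved. The work goes in short steps, Python scripts to look and compute and a tool call to move; the robot and the scene stay as the last step left them, time stands still between calls to the robot, and variables do not carry over. Pictures are saved under pics/ and viewed, and the job is handed in when it is done.

Besides the shell and the picture viewer there is one more tool, called after ">>>" as name([rows], argument=value, ...), one row to a line, values as JSON. carry_out: Moves the arm, as the interface text tells. Its arguments: {"type":"object","properties":{"targets":{"type":"array","items":{"type":"array"}},"fingers":{"type":"number"},"grip_force":{"type":"number"}},"required":["targets"]}

```bash
mkdir -p pics; ls; cat > h.py <<'E'
import numpy as np, cv2
from cell import monitor, eyes, order
def save(name,fn,crop=None,scale=1):
    im=eyes.read_camera(name); np.save('pics/'+fn+'.npy',im)
    out(im,fn,crop,scale)
def out(im,fn,crop=None,scale=1):
    if crop: 
        a,b,c,d=crop; im=im[b:d,a:c]
    im=cv2.resize(im,None,fx=scale,fy=scale,interpolation=cv2.INTER_CUBIC)
    cv2.imwrite('pics/'+fn+'.png',im[:,:,::-1])
def ray(info,px):
    K=np.array(info['K']);d=np.array(info['dist']);R=cv2.Rodrigues(np.array(info['rvec'],float))[0];t=np.array(info['tvec'],float).reshape(3)
    u=cv2.undistortPoints(np.array(px,float).reshape(-1,1,2),K,d).reshape(-1,2)
    v=np.c_[u,np.ones(len(u))]@R
    return -R.T@t,v
def onplane(info,px,z):
    c,v=ray(info,px)
    return c+v*((z-c[2])/v[:,2])[:,None]
def proj(info,p):
    return cv2.projectPoints(np.array(p,float).reshape(-1,3),np.array(info['rvec'],float),np.array(info['tvec'],float),np.array(info['K'],float),np.array(info['dist'],float))[0].reshape(-1,2)
def tri(obs):
    A=np.zeros((3,3));b=np.zeros(3)
    for info,px in obs:
        c,v=ray(info,px);v=v[0]/np.linalg.norm(v[0]);P=np.eye(3)-np.outer(v,v);A+=P;b+=P@c
    return np.linalg.solve(A,b)
E
python3 - <<'E'
from h import *
print(monitor.observe())
for n in ['top','side','wrist']:
    save(n,n+'0'); i=eyes.camera_info(n); c,v=ray(i,[[320,200]]); print(n,c,v,i['K'])
E
```

```text
pics
{'time': 0.0, 'qpos': array([-1.41999650e+00,  3.42715250e-01,  1.52499191e+00,  6.71230802e-07,
        1.27539496e+00, -1.45965746e-01]), 'qvel': array([ 0.00153818,  0.00031862,  0.00035316,  0.00021971, -0.00020429,
       -0.00115172]), 'joint_efforts': array([ 4.13088837e-04, -4.31246674e+01, -2.44222641e+01,  7.17507885e-02,
        5.59083035e-02, -1.30196536e-04]), 'tool_pos': array([ 0.15350382, -0.50164466,  0.2260576 ]), 'tool_rot': array([-3.14009933e+00, -2.20184692e-04,  2.96765212e-01]), 'contact_force': array([0.66319074, 1.04984282, 0.50385346]), 'torque': array([ 0.00152011, -0.04709656, -0.03492333]), 'opening': 0.0918213528028966}
top [0.43048801 0.01050493 0.94579715] [[ 0.14749004 -0.01535566 -0.98926266]] [[382.67120056   0.         327.55795314]
 [  0.         382.67120056 194.0770743 ]
 [  0.           0.           1.        ]]
side [0.2215192  0.63892551 0.47631029] [[ 0.4373591  -0.75273886 -0.49223777]] [[375.91092155   0.         314.73011153]
 [  0.         375.91092155 200.19243696]
 [  0.           0.           1.        ]]
wrist [ 0.23413976 -0.47722009  0.38528226] [[-0.29966776 -0.07489555 -0.95123508]] [[280.75833887   0.         324.38035093]
 [  0.         280.75833887 201.08270534]
 [  0.           0.           1.        ]]
```

View pics/top0.png

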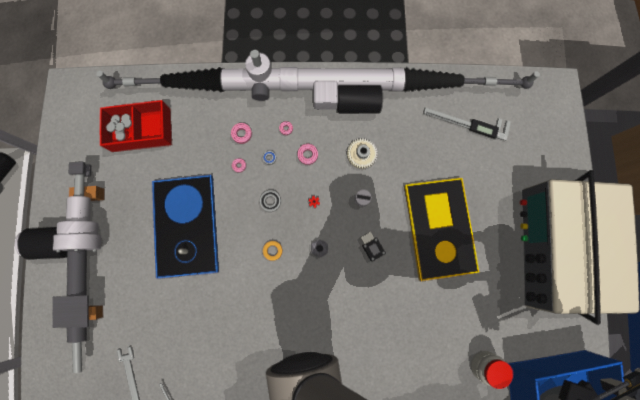

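View pics/side0.png

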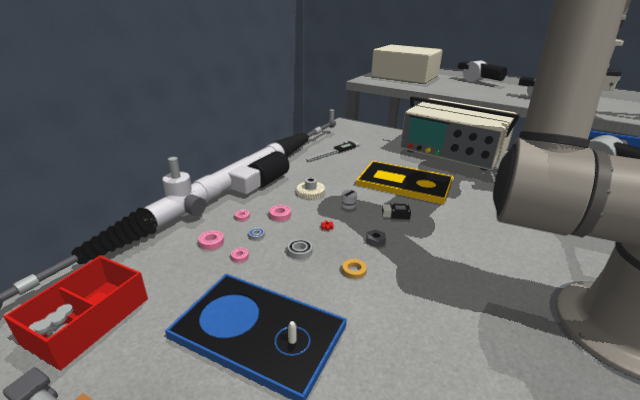

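View pics/wrist0.png

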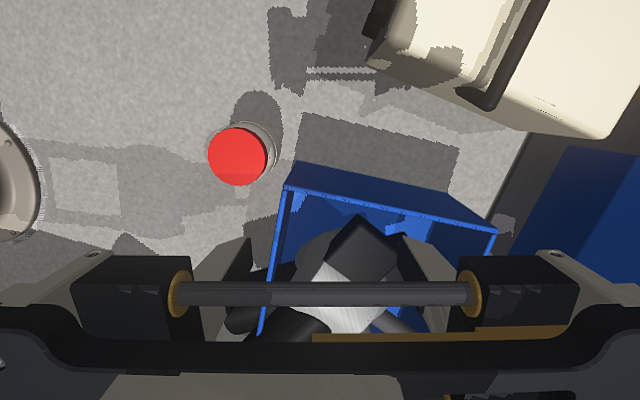

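The top view shows the blue tray at about (185,226), the yellow one at (441,228) and the parts between them. I'll enlarge both views next.

```bash
python3 - <<'E'
from h import *
t=np.load('pics/top0.npy'); s=np.load('pics/side0.npy')
out(t,'t_a',(225,110,385,270),4.5*0.83)
out(t,'t_b',(145,165,225,285),5)
out(t,'t_c',(395,170,485,285),5)
out(s,'s_a',(190,170,420,290),3.4)
out(s,'s_b',(160,270,350,400),4)
out(s,'s_c',(350,155,460,205),7)
E
```

```text
(no output)
```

View pics/t_a.png

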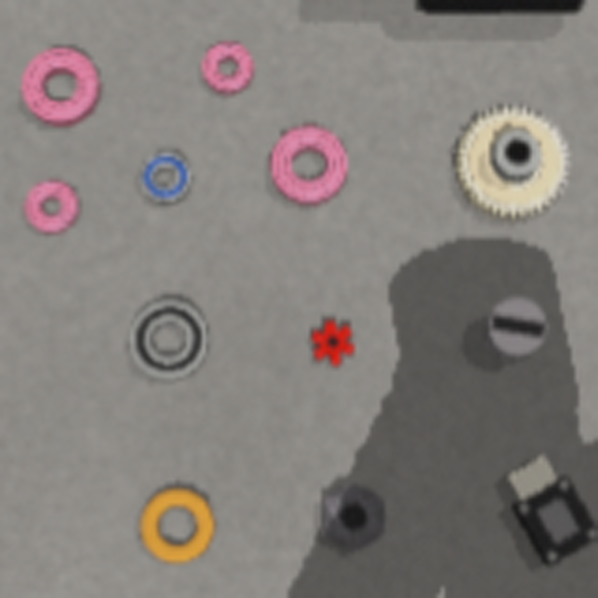

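View pics/t_b.png

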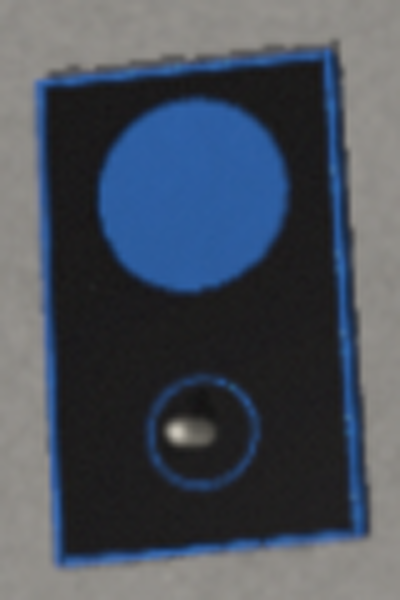

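View pics/t_c.png

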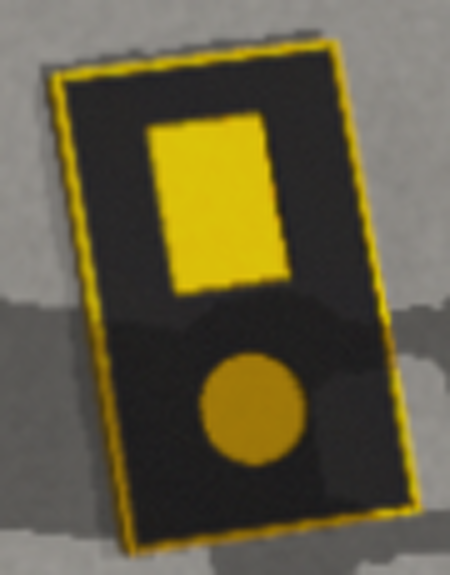

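View pics/s_a.png

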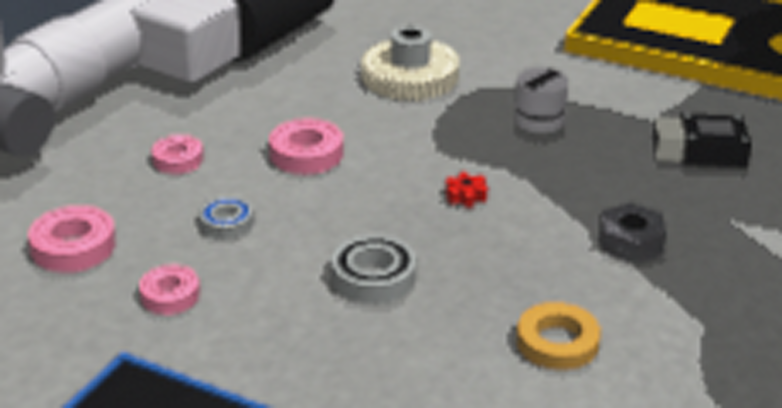

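View pics/s_b.png

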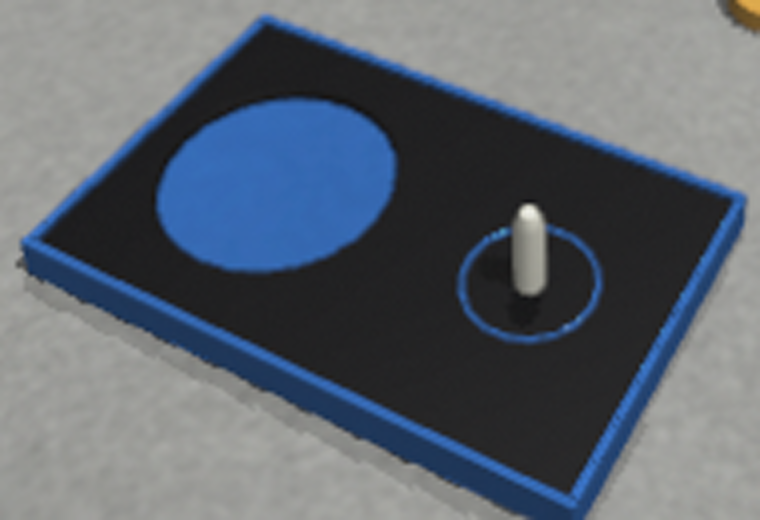

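View pics/s_c.png

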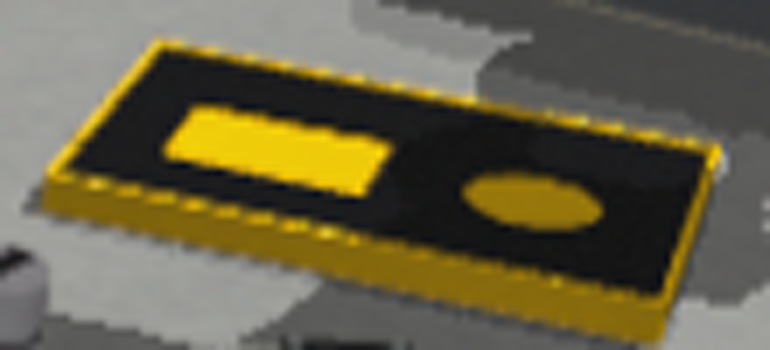

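```bash
cat > m.py <<'E'
from h import *
from scipy.optimize import least_squares
T=eyes.camera_info('top');S=eyes.camera_info('side')
def un(p,o,s): return (np.array(p,float)+.5)/s-.5+np.array(o)
ta=lambda *p: un(p,(225,110),4.5*.83); sa=lambda *p: un(p,(190,170),3.4)
tb=lambda *p: un(p,(145,165),5); sb=lambda *p: un(p,(160,270),4)
tc=lambda *p: un(p,(395,170),5); sc=lambda *p: un(p,(350,155),7)
for n,a,b,z in [('large',ta(168,338),sa(374,259),.015),('spacer',ta(178,522),sa(559,329),.012),('small',ta(165,176),sa(227,212),.011),('hub',ta(516,152),sa(411,33),.038),
  ('spindle',tb(175,432),sb(529,206),.052),('circle',tb(203,432),sb(530,283),.015),('wnest',tb(194,195),sb(277,185),.010),('snest',tc(253,409),sc(533,202),.01)]:
    print(n,tri([(T,a),(S,b)]).round(4),'top@z',onplane(T,a,z)[0,:2].round(4),'side@z',onplane(S,b,z)[0,:2].round(4))
def tray(tp,sp,n):
    loc=np.array([[.12,.075],[.12,-.075],[-.12,-.075],[-.12,.075]])
    def f(p,views):
        c,s=np.cos(p[2]),np.sin(p[2]);w=np.c_[loc@np.array([[c,s],[-s,c]])+p[:2],np.full(4,p[3] if len(p)>3 else .018)]
        return np.concatenate([(proj(i,w)-q).ravel() for i,q in views])
    for v in ([(T,tp)],[(S,sp)],[(T,tp),(S,sp)]):
        x0=np.r_[onplane(T,tp.mean(0),.018)[0,:2],0]
        r=least_squares(f,x0,args=(v,),loss='soft_l1'); print(n,r.x.round(4),np.abs(r.fun).max().round(2))
    r4=least_squares(f,np.r_[r.x,.018],args=(v,));print(r4.x.round(4))
    x,y,a=r.x; return lambda p:(np.array([x,y])+[np.cos(a)*p[0]-np.sin(a)*p[1],np.sin(a)*p[0]+np.cos(a)*p[1]]).round(4)
B=tray(np.array([tb(38,80),tb(335,47),tb(368,535),tb(57,567)]),np.array([sb(265,17),sb(745,197),sb(577,500),sb(25,242)])[[0,1,2,3]],'blue')if 0 else None
E
cat >> m.py <<'E'
tpB=np.array([tb(38,80),tb(335,47),tb(368,535),tb(57,567)])
spB=np.array([sb(25,242),sb(265,17),sb(745,197),sb(577,500)])
tpY=np.array([tc(50,75),tc(338,40),tc(420,512),tc(128,553)])
spY=np.array([sc(48,178),sc(157,42),sc(722,150),sc(660,300)])
if __name__=='__main__':
    B=tray(tpB,spB,'blue'); Y=tray(tpY,spY,'yel')
    print('spindle',B((-.062,0)),'wnest',B((.055,0)),'snest',Y((-.058,0)),'sens',Y((.045,0)))
E
python3 m.py
python3 - <<'E'
from h import *
t=np.load('pics/top0.npy'); s=np.load('pics/side0.npy')
out(t,'t_d',(345,220,395,270),12)
out(s,'s_d',(375,195,425,230),12)
E
```

```text
large [0.5695 0.1194 0.0144] top@z [0.5701 0.1197] side@z [0.5684 0.12  ]
spacer [0.449  0.1124 0.0094] top@z [0.4502 0.1126] side@z [0.4465 0.115 ]
small [0.6805 0.1232 0.0096] top@z [0.6808 0.1234] side@z [0.6782 0.1246]
hub [ 0.6878 -0.1105  0.0389] top@z [ 0.6886 -0.1104] side@z [ 0.6882 -0.1121]
spindle [0.447  0.3229 0.0547] top@z [0.447  0.3238] side@z [0.4484 0.3209]
circle [0.4474 0.3232 0.014 ] top@z [0.4476 0.323 ] side@z [0.4466 0.3238]
wnest [0.5642 0.3344 0.0087] top@z [0.564  0.3339] side@z [0.5634 0.3353]
snest [ 0.4384 -0.3114  0.0114] top@z [ 0.4385 -0.3118] side@z [ 0.4389 -0.3142]
blue [0.5098 0.3272 0.0961] 0.38
blue [0.5085 0.3279 0.0981] 1.78
blue [0.5093 0.3273 0.0982] 1.95
[0.5099 0.3268 0.0985 0.0155]
yel [ 0.4964 -0.3037  0.1125] 0.86
yel [ 0.4959 -0.3021  0.111 ] 1.22
yel [ 0.4963 -0.3036  0.1123] 1.09
[ 0.4966 -0.3047  0.1123  0.0159]
spindle [0.4476 0.3212] wnest [0.564  0.3327] snest [ 0.4387 -0.3101] sens [ 0.541  -0.2985]
```

View pics/t_d.png

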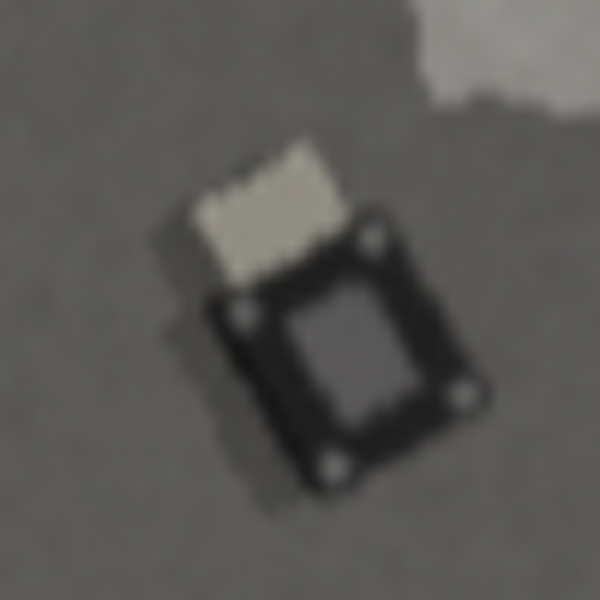

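View pics/s_d.png

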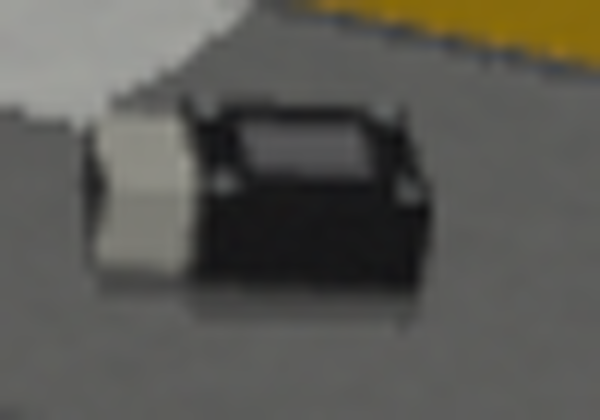

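```bash
cat > plan.py <<'E'
import sys
from h import *
def plan(tx,ty,tz,yaw=None,maxstep=.055):
    s=monitor.observe();p=np.array(s['tool_pos']);a=s['tool_rot'][2]
    yaw=a if yaw is None else yaw
    da=(yaw-a+np.pi)%(2*np.pi)-np.pi
    if abs(da)>np.pi/2+.2: da-=np.sign(da)*np.pi   # half turn symmetric
    d=np.array([tx,ty,tz])-p
    n=max(1,int(np.ceil(np.linalg.norm(d)/maxstep)),int(np.ceil(abs(da)/.18)))
    rows=[]
    for i in range(n):
        c,sn=np.cos(a),np.sin(a); w=d/n
        rows.append([[round(float(c*w[0]+sn*w[1]),4),round(float(sn*w[0]-c*w[1]),4),round(float(-w[2]),4)],round(float(-da/n),3)])
        a+=da/n
    print(n,rows)
if __name__=='__main__':
    plan(*[float(x) for x in sys.argv[1:]])
E
python3 - <<'E'
from m import *
td=lambda *p: un(p,(345,220),12); sd=lambda *p: un(p,(375,195),12)
scr=[td(243,313),td(372,236),td(466,393),td(335,466)]
W=onplane(T,scr,.022); print(W.round(4))
ss=[sd(225,182),sd(205,105),sd(383,112),sd(408,187)]
for a,b in zip(scr,ss): print(tri([(T,a),(S,b)]).round(4))
d=(W[0]+W[1]-W[2]-W[3])[:2]/2; print(np.linalg.norm(d),np.linalg.norm(W[0]-W[1]),'yaw',np.arctan2(d[1],d[0]), W.mean(0))
d2=(W[0]-W[1])[:2];print(np.arctan2(d2[1],d2[0])-np.pi/2)
sk=onplane(T,[td(194,212),td(306,140)],.018).mean(0);bk=onplane(T,[td(322,497),td(490,398)],.022).mean(0)
print(sk,bk,np.linalg.norm(sk-bk),(sk+bk)/2)
print(tri([(T,td(362,190+0))]*1+[(S,sd(0,0))]) if 0 else '')
E
python3 plan.py .53 .119 .2 1.5708
```

```text
large [0.5695 0.1194 0.0144] top@z [0.5701 0.1197] side@z [0.5684 0.12  ]
spacer [0.449  0.1124 0.0094] top@z [0.4502 0.1126] side@z [0.4465 0.115 ]
small [0.6805 0.1232 0.0096] top@z [0.6808 0.1234] side@z [0.6782 0.1246]
hub [ 0.6878 -0.1105  0.0389] top@z [ 0.6886 -0.1104] side@z [ 0.6882 -0.1121]
spindle [0.447  0.3229 0.0547] top@z [0.447  0.3238] side@z [0.4484 0.3209]
circle [0.4474 0.3232 0.014 ] top@z [0.4476 0.323 ] side@z [0.4466 0.3238]
wnest [0.5642 0.3344 0.0087] top@z [0.564  0.3339] side@z [0.5634 0.3353]
snest [ 0.4384 -0.3114  0.0114] top@z [ 0.4385 -0.3118] side@z [ 0.4389 -0.3142]
[[ 0.4561 -0.1104  0.022 ]
 [ 0.4711 -0.137   0.022 ]
 [ 0.4394 -0.155   0.022 ]
 [ 0.4253 -0.1281  0.022 ]]
[ 0.4561 -0.1104  0.0222]
[ 0.4709 -0.137   0.0222]
[ 0.4394 -0.1551  0.0218]
[ 0.4251 -0.1281  0.0224]
0.035972570487284694 0.03051561105333872 yaw 0.5191458793805261 [ 0.44797525 -0.13264092  0.022     ]
0.5141338566994444
[ 0.48376066 -0.11317599  0.018     ] [ 0.42877038 -0.1425808   0.022     ] 0.06248658042216579 [ 0.45626552 -0.1278784   0.02      ]

14 [[[0.0387, -0.0345, 0.0019], -0.091], [[0.0417, -0.0309, 0.0019], -0.091], [[0.0443, -0.027, 0.0019], -0.091], [[0.0466, -0.0228, 0.0019], -0.091], [[0.0484, -0.0185, 0.0019], -0.091], [[0.0499, -0.014, 0.0019], -0.091], [[0.051, -0.0094, 0.0019], -0.091], [[0.0516, -0.0048, 0.0019], -0.091], [[0.0519, -0.0, 0.0019], -0.091], [[0.0516, 0.0047, 0.0019], -0.091], [[0.051, 0.0093, 0.0019], -0.091], [[0.0499, 0.0139, 0.0019], -0.091], [[0.0485, 0.0184, 0.0019], -0.091], [[0.0466, 0.0228, 0.0019], -0.091]]
```

```bash
python3 plan.py .57 .06 .2 1.5708
```

```text
13 [[[0.0433, -0.032, 0.002], -0.098], [[0.0462, -0.0276, 0.002], -0.098], [[0.0487, -0.0229, 0.002], -0.098], [[0.0507, -0.018, 0.002], -0.098], [[0.0522, -0.013, 0.002], -0.098], [[0.0532, -0.0078, 0.002], -0.098], [[0.0537, -0.0026, 0.002], -0.098], [[0.0537, 0.0027, 0.002], -0.098], [[0.0532, 0.0079, 0.002], -0.098], [[0.0522, 0.0131, 0.002], -0.098], [[0.0506, 0.0181, 0.002], -0.098], [[0.0486, 0.023, 0.002], -0.098], [[0.0461, 0.0277, 0.002], -0.098]]
```

>>> carry_out([
  [[0.039,-0.034,0.002],-0.09],
  [[0.042,-0.031,0.002],-0.09],
  [[0.044,-0.027,0.002],-0.09],
  [[0.047,-0.023,0.002],-0.09],
  [[0.048,-0.018,0.002],-0.09],
  [[0.05,-0.014,0.002],-0.09],
])

```text
time: 0.9
tool_pos: [0.3173, -0.2304, 0.2126]
tool_rot: [-3.14, -0.002, 0.847]
contact_force: [1.1, -1.1, -0.1]
opening: 0.0916
```

```bash
python3 plan.py .57 .06 .2 1.5708
```

```text
8 [[[0.0481, -0.0004, 0.0016], -0.091], [[0.048, 0.004, 0.0016], -0.091], [[0.0474, 0.0083, 0.0016], -0.091], [[0.0465, 0.0125, 0.0016], -0.091], [[0.0451, 0.0167, 0.0016], -0.091], [[0.0434, 0.0207, 0.0016], -0.091], [[0.0414, 0.0245, 0.0016], -0.091], [[0.039, 0.0282, 0.0016], -0.091]]
```

>>> carry_out([
  [[0.048,0,0.002],-0.091],
  [[0.048,0.004,0.002],-0.091],
  [[0.047,0.008,0.002],-0.091],
  [[0.047,0.012,0.002],-0.091],
  [[0.045,0.017,0.002],-0.091],
  [[0.043,0.021,0.002],-0.091],
  [[0.041,0.025,0.002],-0.091],
  [[0.039,0.028,0.002],-0.091],
])

```text
time: 1.9
tool_pos: [0.5726, 0.0742, 0.196]
tool_rot: [-3.141, -0.001, 1.6]
contact_force: [0.0, -0.5, 0.2]
opening: 0.0922
```

```bash
cat > look.py <<'E'
import sys,json
from h import *
import pickle
n=sys.argv[1]
i=eyes.camera_info('wrist'); save('wrist',n); pickle.dump(i,open('pics/'+n+'.pkl','wb'))
s=monitor.observe(); print(s['tool_pos'].round(4),s['tool_rot'].round(4),s['opening'])
E
python3 look.py w1
```

```text
[0.5752 0.0786 0.1954] [ 3.1399 -0.0039  1.6065] 0.09179361981754737
```

View pics/w1.png

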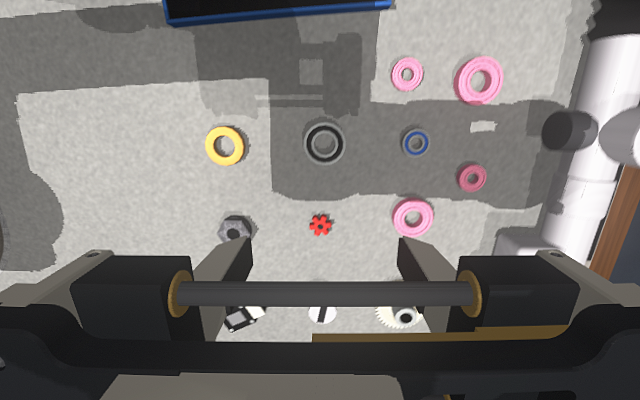

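Wrist view: large bearing at (324,143), small bearing (416,143), spacer (225,146), wheel partly hidden at (403,317).

```bash
python3 - <<'E'
from h import *
w=np.load('pics/w1.npy'); out(w,'w1_a',(195,110,445,180),3.2)
E
```

```text
(no output)
```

View pics/w1_a.png

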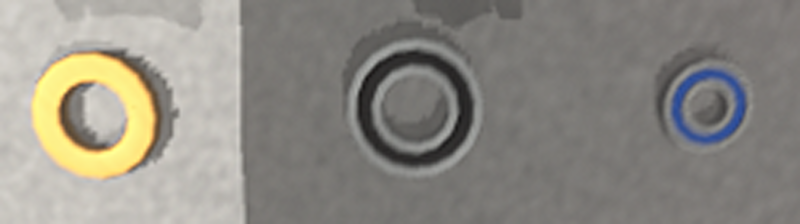

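```bash
python3 - <<'E'
import pickle
from h import *
i=pickle.load(open('pics/w1.pkl','rb'));T=eyes.camera_info('top');S=eyes.camera_info('side')
un=lambda p,o,s:(np.array(p,float)+.5)/s-.5+np.array(o)
wa=lambda *p: un(p,(195,110),3.2)
ta=lambda *p: un(p,(225,110),4.5*.83); sa=lambda *p: un(p,(190,170),3.4)
for n,a,b,w,z in [('large',ta(168,338),sa(374,259),wa(416,109),.015),('spacer',ta(178,522),sa(559,329),wa(94,116),.012),('small',ta(165,176),sa(227,212),wa(710,105),.011)]:
    print(n,tri([(T,a),(i,w)]).round(4),tri([(T,a),(i,w),(S,b)]).round(4),onplane(i,w,z)[0].round(4))
E
python3 plan.py .5700 .1195 .09 1.5708
```

```text
large [0.5704 0.1197 0.014 ] [0.5699 0.1194 0.0141] [0.5705 0.1197 0.015 ]
spacer [0.4497 0.113  0.0145] [0.4485 0.1129 0.0102] [0.4484 0.1133 0.012 ]
small [0.6822 0.1239 0.0081] [0.6811 0.1235 0.0096] [0.6819 0.1244 0.011 ]
3 [[[0.0137, -0.0012, 0.0351], 0.012], [[0.0137, -0.0014, 0.0351], 0.012], [[0.0137, -0.0016, 0.0351], 0.012]]
```

>>> carry_out([
  [[0.014,-0.001,0.035],0.012],
  [[0.014,-0.001,0.035],0.012],
  [[0.013,-0.002,0.035],0.012],
  [[0,0,0],0],
])

```text
time: 2.45
tool_pos: [0.5707, 0.1228, 0.0864]
tool_rot: [3.141, -0.003, 1.573]
contact_force: [-0.2, -1.2, 1.2]
opening: 0.0917
```

```bash
python3 plan.py .5703 .1196 .004 1.5708 .03
```

```text
3 [[[-0.0011, -0.0001, 0.0275], 0.001], [[-0.0011, -0.0001, 0.0275], 0.001], [[-0.0011, -0.0001, 0.0275], 0.001]]
```

>>> carry_out([
  [[-0.001,0,0.028],0],
  [[-0.001,0,0.028],0],
  [[-0.001,0,0.02],0],
  [[0,0,0.005],0],
  [[0,0,0],0],
])

```text
time: 3.08
tool_pos: [0.5769, 0.1178, 0.0112]
tool_rot: [3.129, -0.004, 1.573]
contact_force: [-0.1, 0.6, -0.1]
opening: 0.0918
```

```bash
python3 plan.py .5703 .1196 .004 1.5708 .03; python3 -c "
from h import *
print(monitor.observe())"
```

```text
1 [[[0.0018, -0.0066, 0.0072], 0.002]]
{'time': 3.075, 'qpos': array([0.06978636, 0.69191181, 1.59167483, 0.00359687, 0.84559361,
       0.06539854]), 'qvel': array([-0.00539086, -0.01176958, -0.01101561, -0.00163062,  0.00794348,
       -0.00534007]), 'joint_efforts': array([-2.67466443e-02, -5.26532865e+01, -1.76532966e+01,  6.86260569e-02,
       -7.81721366e-02, -1.01865287e-04]), 'tool_pos': array([0.57687625, 0.11776828, 0.01121517]), 'tool_rot': array([ 3.1293878 , -0.0035263 ,  1.57283662]), 'contact_force': array([-0.09817176,  0.55228723, -0.13481412]), 'torque': array([-0.00574719, -0.05335888, -0.07840627]), 'opening': 0.09178737782538061}
```

>>> carry_out([
  [[0.001,-0.004,0.003],0],
  [[0.001,-0.003,0.003],0],
  [[0,0,0],0],
])

```text
time: 3.45
tool_pos: [0.5709, 0.1199, 0.0075]
tool_rot: [3.125, -0.004, 1.573]
contact_force: [0.3, 0.6, -0.4]
opening: 0.0917
```

>>> carry_out([
  [[0,-0.001,0.004],0],
  [[0,0,0],0],
])

```text
time: 3.7
tool_pos: [0.57, 0.1201, 0.0034]
tool_rot: [3.125, -0.004, 1.573]
contact_force: [-0.2, 0.3, -0.4]
opening: 0.0918
```

>>> carry_out([
  [[0,0,0],0],
  [[0,0,0],0],
  [[0,0,0],0],
  [[0,0,0],0],
], fingers=1, grip_force=25)

```text
time: 4.2
tool_pos: [0.5702, 0.12, 0.0034]
tool_rot: [3.125, -0.004, 1.573]
contact_force: [0.3, 0.1, -0.7]
opening: 0.0562
```

>>> carry_out([
  [[0,0,0],0],
  [[0,0,0],0],
])

```text
time: 4.45
tool_pos: [0.5702, 0.12, 0.0034]
tool_rot: [3.125, -0.004, 1.573]
contact_force: [0.5, 0.4, -0.4]
opening: 0.0507
```

>>> carry_out([
  [[0,0,-0.02],0],
  [[0,0,-0.03],0],
  [[0,0,-0.03],0],
])

```text
time: 4.82
tool_pos: [0.5665, 0.1195, 0.0821]
tool_rot: [3.132, -0.003, 1.573]
contact_force: [0.3, 0.0, -1.3]
opening: 0.0505
```

```bash
python3 look.py w2;python3 plan.py .4474 .3222 .12 .1 .045
```

```text
[0.5688 0.1197 0.0863] [ 3.1258 -0.0038  1.5732] 0.050989250927705114
9 [[[0.0225, -0.0134, -0.0037], 0.164], [[0.02, -0.0169, -0.0037], 0.164], [[0.017, -0.02, -0.0037], 0.164], [[0.0135, -0.0225, -0.0037], 0.164], [[0.0097, -0.0244, -0.0037], 0.164], [[0.0056, -0.0256, -0.0037], 0.164], [[0.0013, -0.0262, -0.0037], 0.164], [[-0.0029, -0.0261, -0.0037], 0.164], [[-0.0072, -0.0252, -0.0037], 0.164]]
```

View pics/w2.png

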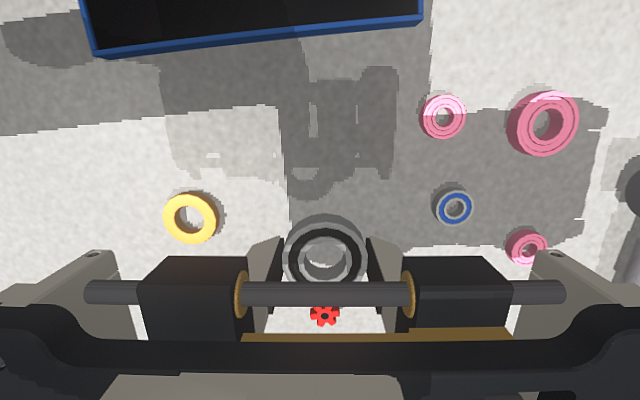

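>>> carry_out([
  [[0.022,-0.013,-0.004],0.164],
  [[0.02,-0.017,-0.004],0.164],
  [[0.017,-0.02,-0.004],0.164],
  [[0.014,-0.022,-0.004],0.164],
  [[0.01,-0.024,-0.004],0.164],
  [[0.006,-0.026,-0.004],0.164],
  [[0.001,-0.026,-0.004],0.164],
  [[-0.003,-0.026,-0.004],0.164],
  [[-0.007,-0.025,-0.004],0.164],
])

```text
time: 6.0
tool_pos: [0.4493, 0.3284, 0.1192]
tool_rot: [-3.14, -0.015, 0.045]
contact_force: [0.4, 1.1, -1.1]
opening: 0.0505
```

```bash
python3 look.py w3;python3 plan.py .4474 .3222 .10 .1 .045
```

```text
[0.448  0.3309 0.1197] [-3.1377 -0.0148  0.0383] 0.05083042370206852
1 [[[-0.0009, 0.0087, 0.0197], -0.062]]
```

View pics/w3.png

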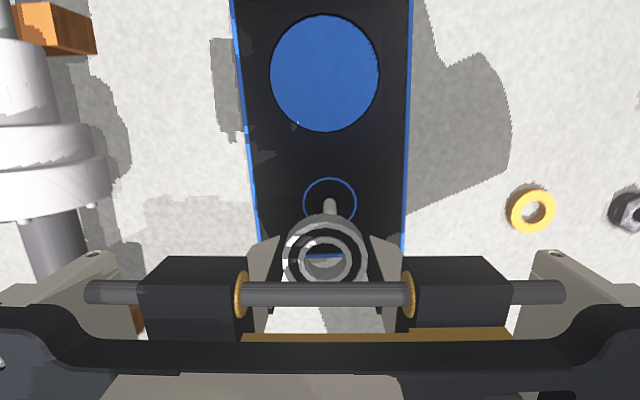

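```bash
python3 - <<'E'
from h import *
w=np.load('pics/w3.npy'); out(w,'w3_a',(260,5,420,125),5);out(w,'w3_b',(270,165,390,285),5)
E
```

```text
(no output)
```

View pics/w3_b.png

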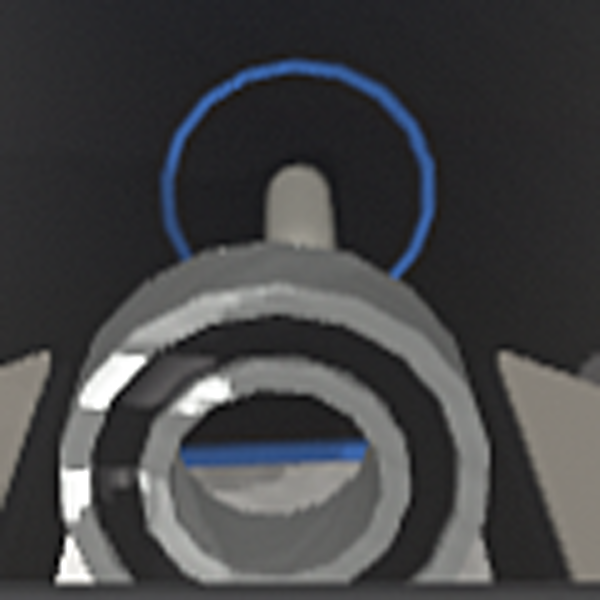

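View pics/w3_a.png

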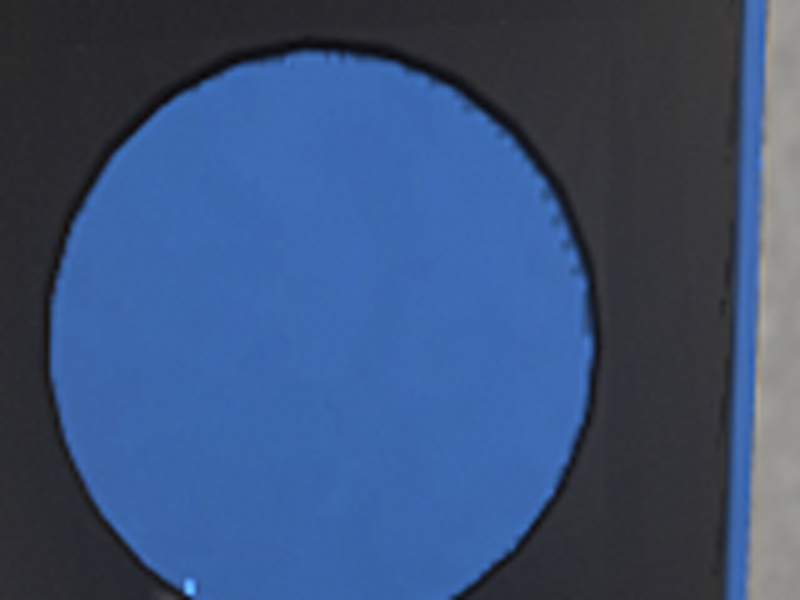

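```bash
python3 - <<'E'
import pickle
from h import *
i=pickle.load(open('pics/w3.pkl','rb'))
un=lambda p,o,s:(np.array(p,float)+.5)/s-.5+np.array(o)
b=lambda *p: un(p,(270,165),5); a=lambda *p: un(p,(260,5),5)
for t in [b(299,187),b(299,190)]: print('circle',onplane(i,t,.015)[0].round(4))
print('sp tip',onplane(i,b(300,175),.050)[0].round(4))
print('wnest',onplane(i,a(322,325),.010)[0].round(4))
print('large in hand',onplane(i,b(277,482),.131)[0].round(4))
print((proj(i,[[.448,.3309,.1313]])-[270,165])*5)
E
```

```text
circle [0.448  0.3232 0.015 ]
circle [0.4474 0.3232 0.015 ]
sp tip [0.4612 0.3243 0.05  ]
wnest [0.5687 0.334  0.01  ]
large in hand [0.4476 0.3276 0.131 ]
[[247.77170137 477.31344295]]
```

>>> carry_out([
  [[0,0.008,0.02],-0.06],
  [[0,0,0.01],0],
  [[0,0,0],0],
])

```text
time: 6.42
tool_pos: [0.4483, 0.3237, 0.0884]
tool_rot: [-3.139, -0.015, 0.102]
contact_force: [0.6, -0.5, -0.1]
opening: 0.0509
```

```bash
python3 plan.py .4475 .3229 .075 .1 .045
```

```text
1 [[[-0.0009, 0.0007, 0.0134], 0.002]]
```

>>> carry_out([
  [[-0.001,0.001,0.015],0],
  [[0,0,0.015],0],
  [[0,0,0.012],0],
  [[0,0,0],0],
])

```text
time: 6.92
tool_pos: [0.4485, 0.3225, 0.0435]
tool_rot: [-3.138, -0.015, 0.101]
contact_force: [-0.4, -0.2, -0.6]
opening: 0.0503
```

```bash
python3 look.py w4; python3 -c "
from h import *
save('side','s4',(160,250,360,400),4)"
```

```text
[0.4489 0.3227 0.0441] [-3.1381 -0.0163  0.101 ] 0.05018946196614502
```

View pics/s4.png

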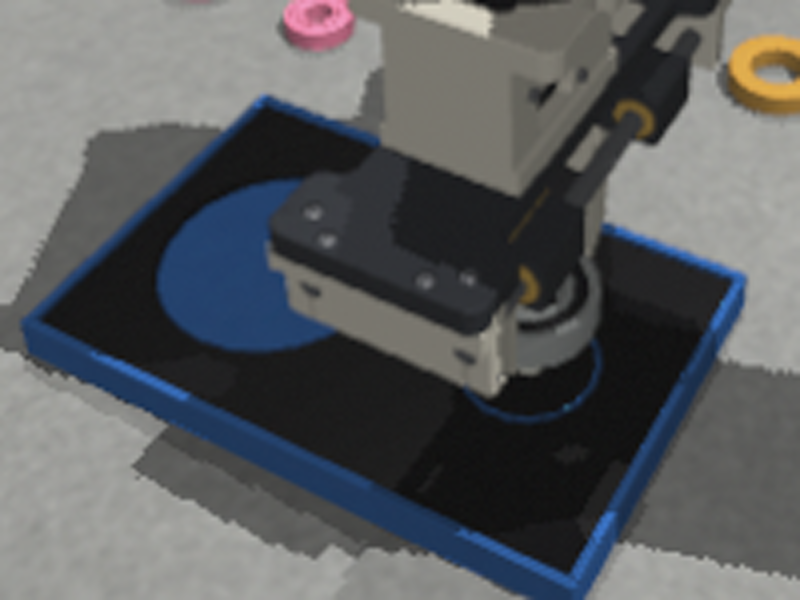

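View pics/w4.png

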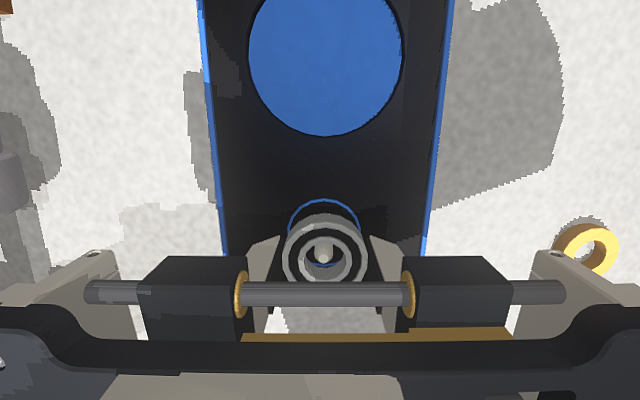

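The spindle tip shows inside the bore at (324,250), so the bearing is threaded. Lowering it now.

>>> carry_out([
  [[-0.001,0,0.01],0],
  [[-0.001,0,0.01],0],
  [[0,0,0.004],0],
  [[0,0,0],0],
])

```text
time: 7.52
tool_pos: [0.448, 0.3232, 0.0197]
tool_rot: [-3.137, -0.019, 0.101]
contact_force: [0.8, 0.3, -1.7]
opening: 0.0508
```

>>> carry_out([
  [[0,0,0.004],0],
  [[0,0,0.004],0],
])

```text
time: 7.78
tool_pos: [0.4495, 0.3237, 0.0166]
tool_rot: [-3.136, -0.023, 0.103]
contact_force: [-9.4, -7.5, 34.3]
opening: 0.0505
```

>>> carry_out([
  [[0,0,0.001],0],
  [[0,0,-0.002],0],
])

```text
time: 8.02
tool_pos: [0.45, 0.324, 0.0192]
tool_rot: [-3.136, -0.025, 0.103]
contact_force: [0.2, 0.1, -1.1]
opening: 0.051
```

>>> carry_out([
  [[0,0,0],0],
  [[0,0,0],0],
  [[0,0,0],0],
], fingers=0.2)

```text
time: 8.4
tool_pos: [0.4503, 0.3242, 0.0191]
tool_rot: [-3.135, -0.026, 0.103]
contact_force: [0.3, 0.9, 0.3]
opening: 0.0719
```

>>> carry_out([
  [[0,0,-0.02],0],
  [[0,0,-0.03],0],
  [[0,0,0],0],
])

```text
time: 8.78
tool_pos: [0.4487, 0.3235, 0.0692]
tool_rot: [-3.136, -0.024, 0.103]
contact_force: [-0.1, -0.5, 0.3]
opening: 0.0734
```

```bash
python3 look.py w5; python3 -c "
from h import *
save('side','s5',(160,250,360,400),4)"
```

```text
[0.4478 0.323  0.0678] [-3.1372 -0.0212  0.1027] 0.07343835736710273
```

View pics/s5.png

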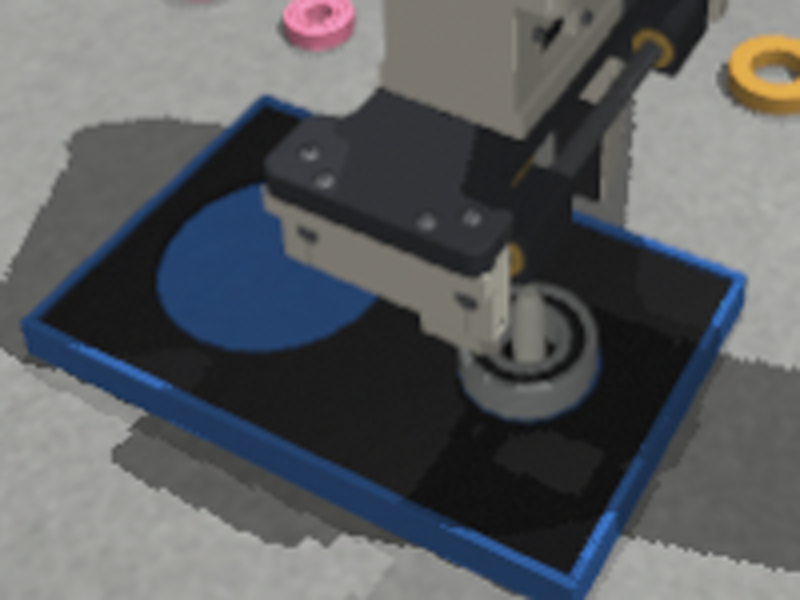

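View pics/w5.png

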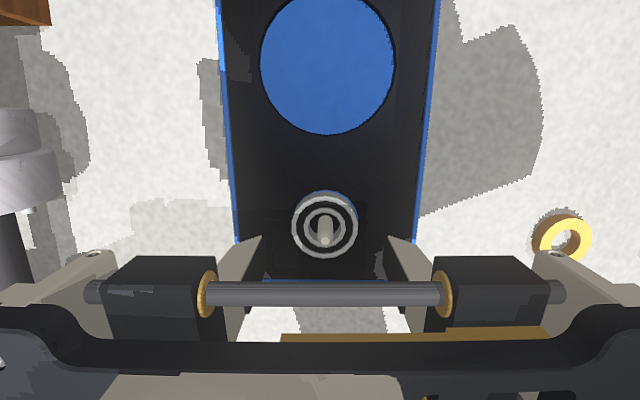

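Bearing lies flat within the blue circle. For certainty I'll press again from above with the fingertips straddling the spindle.

>>> carry_out([
  [[0,0,0],0],
  [[0,0,0],0],
  [[0,0,0],0],
  [[0,0,0],0],
], fingers=0.62)

```text
time: 9.38
tool_pos: [0.4459, 0.3218, 0.064]
tool_rot: [-3.14, -0.015, 0.103]
contact_force: [1.0, -0.8, 1.0]
opening: 0.0386
```

>>> carry_out([
  [[0,0,0.015],0],
  [[0,0,0.015],0],
  [[0,0,0.004],0],
  [[0,0,0.003],0],
])

```text
time: 9.88
tool_pos: [0.4465, 0.3221, 0.0299]
tool_rot: [-3.14, -0.016, 0.103]
contact_force: [-13.6, -7.2, 50.2]
opening: 0.0348
```

>>> carry_out([
  [[0,0,0],0],
  [[0,0,-0.03],0],
  [[0,0,-0.04],0],
  [[0,0,0],0],
])

```text
time: 10.38
tool_pos: [0.4446, 0.3213, 0.0999]
tool_rot: [-3.141, -0.014, 0.103]
contact_force: [-0.4, -0.2, -0.7]
opening: 0.0349
```

```bash
python3 plan.py .425 .045 .14 1.3 .045
```

```text
7 [[[-0.0068, 0.039, -0.0057], -0.171], [[-0.0134, 0.0372, -0.0057], -0.171], [[-0.0195, 0.0344, -0.0057], -0.171], [[-0.0251, 0.0306, -0.0057], -0.171], [[-0.0299, 0.0259, -0.0057], -0.171], [[-0.0339, 0.0204, -0.0057], -0.171], [[-0.0369, 0.0144, -0.0057], -0.171]]
```

```bash
python3 plan.py .449 .113 .10 1.3 .045
```

```text
7 [[[-0.0024, 0.0297, -0.0], -0.171], [[-0.0074, 0.0288, -0.0], -0.171], [[-0.0122, 0.0271, -0.0], -0.171], [[-0.0167, 0.0247, -0.0], -0.171], [[-0.0206, 0.0215, -0.0], -0.171], [[-0.024, 0.0176, -0.0], -0.171], [[-0.0266, 0.0133, -0.0], -0.171]]
```

>>> carry_out([
  [[-0.002,0.03,0],-0.171],
  [[-0.007,0.029,0],-0.171],
  [[-0.012,0.027,0],-0.171],
  [[-0.017,0.025,0],-0.171],
  [[-0.021,0.021,0],-0.171],
  [[-0.024,0.018,0],-0.171],
  [[-0.027,0.013,0],-0.171],
  [[0,0,0],0],
  [[0,0,0],0],
], fingers=0)

```text
time: 11.5
tool_pos: [0.4469, 0.1054, 0.0873]
tool_rot: [-3.138, 0.002, 1.337]
contact_force: [0.8, -1.1, 0.8]
opening: 0.0917
```

```bash
python3 look.py w6; python3 plan.py .449 .113 .04 1.3 .03
```

```text
[0.4469 0.1055 0.0873] [-3.1379e+00  2.0000e-03  1.3377e+00] 0.09177953425416899
2 [[[0.0039, 0.0002, 0.0236], 0.019], [[0.0039, 0.0001, 0.0236], 0.019]]
```

View pics/w6.png

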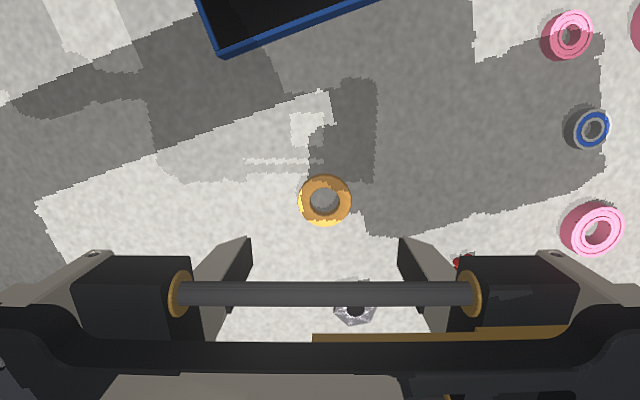

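```bash
python3 - <<'E'
import pickle
from h import *
i=pickle.load(open('pics/w6.pkl','rb'));T=eyes.camera_info('top')
print(onplane(i,[[324.5,200]],.012), tri([(T,[272.3,249.4]),(i,[324.5,200])]), tri([(i,[324.5,200]),(pickle.load(open('pics/w1.pkl','rb')),[224.5,146])]))
E
python3 plan.py .449 .1132 .004 1.3 .02
```

```text
[[0.44810275 0.11386373 0.012     ]] [0.44907237 0.11303166 0.01019535] [0.44782926 0.11281538 0.0087829 ]
5 [[[0.0016, 0.0001, 0.0167], 0.008], [[0.0016, 0.0, 0.0167], 0.008], [[0.0016, 0.0, 0.0167], 0.008], [[0.0016, 0.0, 0.0167], 0.008], [[0.0016, 0.0, 0.0167], 0.008]]
```

>>> carry_out([
  [[0.002,0,0.017],0.01],
  [[0.002,0,0.017],0.01],
  [[0.002,0,0.017],0.01],
  [[0.002,0,0.017],0.01],
  [[0,0,0.008],0],
  [[0,0,0],0],
])

```text
time: 12.3
tool_pos: [0.4483, 0.1187, 0.0081]
tool_rot: [-3.138, 0.001, 1.294]
contact_force: [-0.4, -0.3, 0.6]
opening: 0.0915
```

```bash
python3 plan.py .4487 .1133 .0035 1.3 .02
```

```text
1 [[[-0.0051, 0.0018, 0.0046], -0.006]]
```

>>> carry_out([
  [[-0.005,0.002,0.005],0],
  [[0,0,0],0],
])

```text
time: 12.55
tool_pos: [0.4495, 0.1133, 0.0036]
tool_rot: [-3.14, 0.001, 1.295]
contact_force: [0.3, 0.9, 0.5]
opening: 0.0918
```

>>> carry_out([
  [[0,0,0],0],
  [[0,0,0],0],
  [[0,0,0],0],
  [[0,0,0],0],
  [[0,0,0],0],
  [[0,0,0],0],
], fingers=1)

```text
time: 13.3
tool_pos: [0.45, 0.1131, 0.0044]
tool_rot: [-3.141, 0.0, 1.294]
contact_force: [0.1, 0.0, 0.2]
opening: 0.0471
```

>>> carry_out([
  [[0,0,-0.02],0],
  [[0,0,-0.03],0],
  [[0,0,-0.04],0],
  [[0,0,0],0],
])

```text
time: 13.8
tool_pos: [0.4492, 0.1131, 0.0957]
tool_rot: [-3.138, 0.002, 1.294]
contact_force: [-1.1, -0.6, -2.1]
opening: 0.0472
```

```bash
python3 plan.py .4475 .3230 .11 1.3 .045
```

```text
5 [[[0.0403, -0.0118, -0.0029], -0.001], [[0.0403, -0.0117, -0.0029], -0.001], [[0.0403, -0.0117, -0.0029], -0.001], [[0.0403, -0.0116, -0.0029], -0.001], [[0.0403, -0.0116, -0.0029], -0.001]]
```

>>> carry_out([
  [[0.04,-0.012,-0.003],0],
  [[0.04,-0.012,-0.003],0],
  [[0.04,-0.012,-0.003],0],
  [[0.04,-0.012,-0.003],0],
  [[0.035,-0.01,-0.003],0],
  [[0,0,0],0],
  [[0,0,0],0],
])

```text
time: 14.68
tool_pos: [0.4428, 0.3199, 0.102]
tool_rot: [-3.128, 0.01, 1.292]
contact_force: [0.3, -0.6, -2.1]
opening: 0.0473
```

```bash
python3 look.py w7; python3 plan.py .4475 .3230 .075 1.3 .045
```

```text
[0.4428 0.3198 0.102 ] [-3.1282  0.0102  1.2912] 0.04673557052776522
1 [[[0.0044, 0.0036, 0.027], -0.009]]
```

View pics/w7.png

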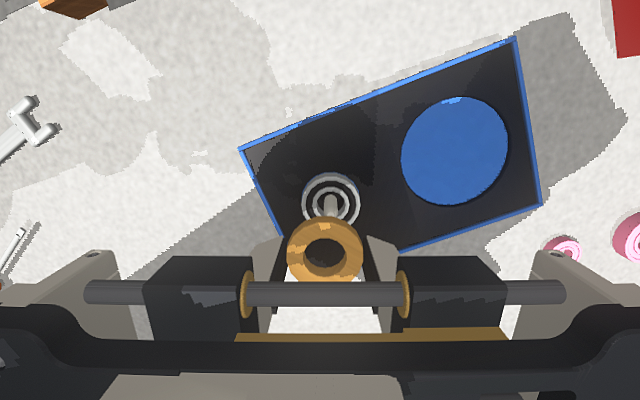

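>>> carry_out([
  [[0.004,0.004,0.01],0],
  [[0,0,0.01],0],
  [[0,0,0],0],
])

```text
time: 15.1
tool_pos: [0.4479, 0.3201, 0.0797]
tool_rot: [-3.127, 0.012, 1.288]
contact_force: [0.0, -1.4, -1.7]
opening: 0.0471
```

```bash
python3 look.py w8; python3 plan.py .4475 .3230 .050 1.3 .045
```

```text
[0.4482 0.3203 0.0801] [-3.1276  0.0112  1.2882] 0.04680414365150049
1 [[[0.0024, -0.0014, 0.0301], -0.012]]
```

View pics/w8.png

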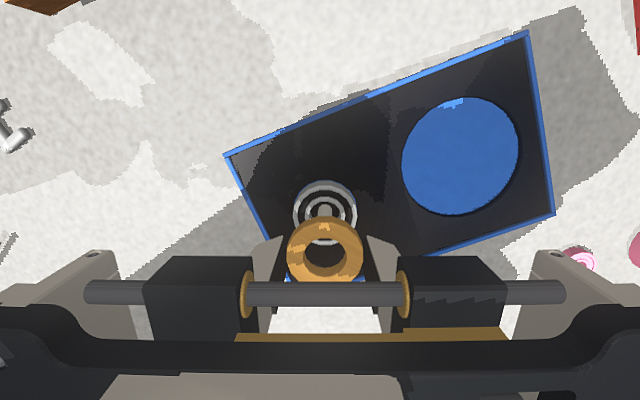

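Still centred. Lowering on to the spindle, with a check midway.

>>> carry_out([
  [[0.003,-0.001,0.01],-0.01],
  [[0,0,0.012],0],
  [[0,0,0],0],
])

```text
time: 15.52
tool_pos: [0.4477, 0.3234, 0.0567]
tool_rot: [-3.128, 0.011, 1.299]
contact_force: [0.2, -0.2, -2.3]
opening: 0.0471
```

```bash
python3 look.py w9; python3 plan.py .4475 .3230 .036 1.3 .045;python3 -c "
from h import *
w=np.load('pics/w9.npy');out(w,'w9_a',(260,165,390,285),5)
save('side','s9',(160,250,360,400),4)"
```

```text
[0.448  0.3236 0.0572] [-3.1284  0.0102  1.2988] 0.047086963528582625
1 [[[-0.0008, -0.0003, 0.0212], -0.001]]
```

View pics/w9_a.png

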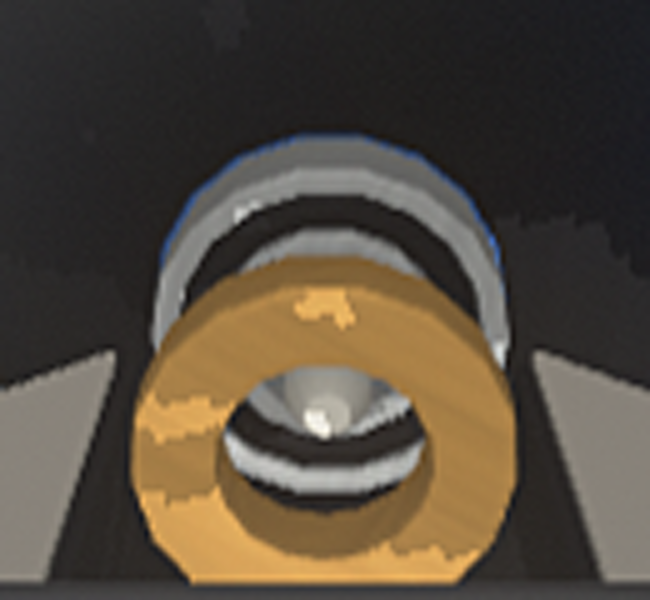

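View pics/s9.png

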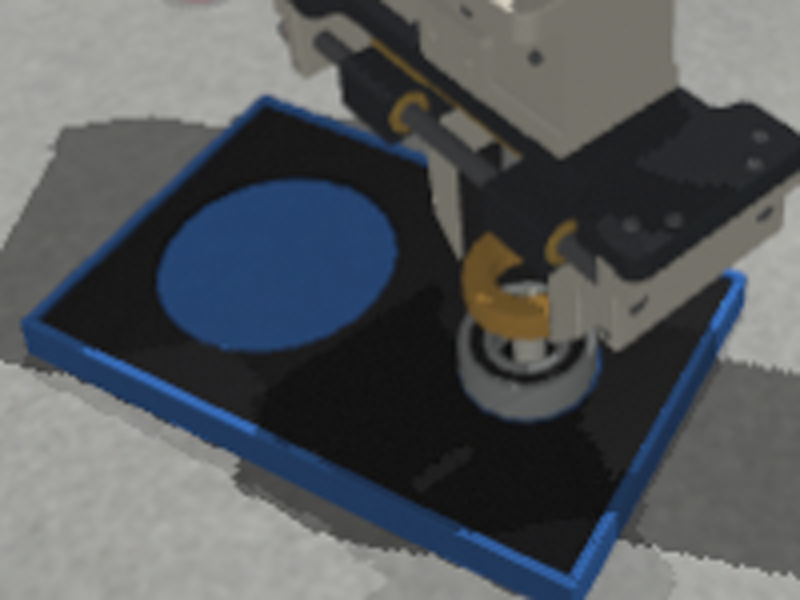

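>>> carry_out([
  [[-0.001,0,0.01],0],
  [[0,0,0.009],0],
  [[0,0,0],0],
  [[0,0,0.004],0],
  [[0,0,0.003],0],
])

```text
time: 16.25
tool_pos: [0.4484, 0.323, 0.0337]
tool_rot: [-3.131, 0.008, 1.299]
contact_force: [-10.8, -5.8, 36.2]
opening: 0.0471
```

Pressed with 36 N. Releasing, then pressing once more from above.

>>> carry_out([
  [[0,0,0],0],
  [[0,0,-0.001],0],
])

```text
time: 16.5
tool_pos: [0.4488, 0.3233, 0.0358]
tool_rot: [-3.132, 0.006, 1.299]
contact_force: [-0.7, 0.3, -1.4]
opening: 0.0468
```

>>> carry_out([
  [[0,0,0],0],
  [[0,0,0],0],
  [[0,0,0],0],
], fingers=0.25)

```text
time: 16.88
tool_pos: [0.449, 0.3234, 0.0355]
tool_rot: [-3.133, 0.006, 1.299]
contact_force: [-0.4, -0.0, -0.9]
opening: 0.068
```

>>> carry_out([
  [[0,0,-0.02],0],
  [[0,0,-0.015],0],
  [[0,0,0],0],
])

```text
time: 17.25
tool_pos: [0.4493, 0.3234, 0.0711]
tool_rot: [-3.132, 0.007, 1.299]
contact_force: [0.9, 0.5, -1.0]
opening: 0.0688
```

```bash
python3 look.py w10; python3 -c "
from h import *
save('side','s10',(160,250,360,400),4)"
```

```text
[0.4489 0.3232 0.0705] [-3.1311  0.0077  1.2989] 0.06874519263588998
```

View pics/s10.png

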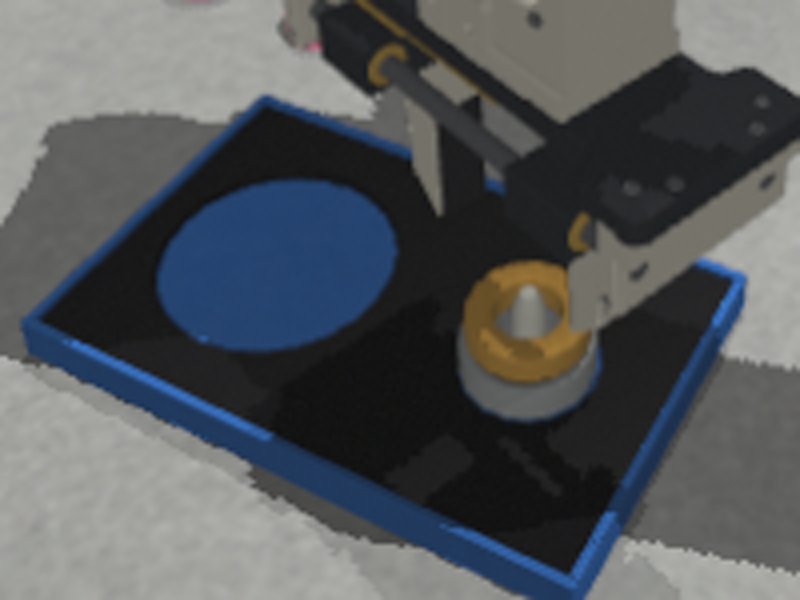

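The spacer sits flat on the bearing. Press from above.

>>> carry_out([
  [[0,0,0],0],
  [[0,0,0],0],
  [[0,0,0],0],
  [[0,0,0],0],
], fingers=0.62)

```text
time: 17.85
tool_pos: [0.4477, 0.3225, 0.0683]
tool_rot: [-3.128, 0.011, 1.299]
contact_force: [-0.4, 0.1, -0.5]
opening: 0.0362
```

>>> carry_out([
  [[0,0,0.015],0],
  [[0,0,0.008],0],
  [[0,0,0.004],0],
  [[0,0,0.003],0],
])

```text
time: 18.35
tool_pos: [0.4476, 0.3225, 0.042]
tool_rot: [-3.13, 0.009, 1.3]
contact_force: [-11.1, -6.7, 38.8]
opening: 0.0348
```

>>> carry_out([
  [[0,0,0],0],
  [[0,0,-0.03],0],
  [[0,0,-0.05],0],
])

```text
time: 18.73
tool_pos: [0.4465, 0.3218, 0.1205]
tool_rot: [-3.125, 0.015, 1.3]
contact_force: [1.0, 0.4, 0.5]
opening: 0.0348
```

```bash
python3 plan.py .62 -.111 .16 .1 .05
```

```text
10 [[[-0.037, 0.0283, -0.004], 0.12], [[-0.0334, 0.0325, -0.004], 0.12], [[-0.0293, 0.0363, -0.004], 0.12], [[-0.0247, 0.0395, -0.004], 0.12], [[-0.0198, 0.0422, -0.004], 0.12], [[-0.0146, 0.0443, -0.004], 0.12], [[-0.0092, 0.0457, -0.004], 0.12], [[-0.0037, 0.0465, -0.004], 0.12], [[0.0019, 0.0466, -0.004], 0.12], [[0.0075, 0.046, -0.004], 0.12]]
```

>>> carry_out([
  [[-0.037,0.028,-0.004],0.12],
  [[-0.033,0.032,-0.004],0.12],
  [[-0.029,0.036,-0.004],0.12],
  [[-0.025,0.04,-0.004],0.12],
  [[-0.02,0.042,-0.004],0.12],
  [[-0.015,0.044,-0.004],0.12],
  [[-0.009,0.046,-0.004],0.12],
  [[-0.004,0.046,-0.004],0.12],
  [[0.002,0.046,-0.004],0.12],
  [[0.005,0.03,-0.004],0.12],
], fingers=0)

```text
time: 19.98
tool_pos: [0.6127, -0.1067, 0.1607]
tool_rot: [3.137, 0.017, 0.065]
contact_force: [0.1, 0.5, -0.7]
opening: 0.0917
```

>>> carry_out([
  [[0,0,0],0],
  [[0,0,0],0],
])

```text
time: 20.23
tool_pos: [0.6126, -0.1083, 0.1592]
tool_rot: [3.138, 0.018, 0.063]
contact_force: [-0.6, -0.4, -1.2]
opening: 0.092
```

```bash
python3 look.py w11; python3 plan.py .688 -.111 .09 .1 .045;python3 -c "
from h import *
save('top','t11',(140,160,230,280),5)"
```

```text
[ 0.6126 -0.1082  0.1592] [3.1377 0.0183 0.0635] 0.09159452581969876
3 [[[0.025, 0.0025, 0.0231], -0.012], [[0.025, 0.0028, 0.0231], -0.012], [[0.0249, 0.0031, 0.0231], -0.012]]
```

View pics/w11.png

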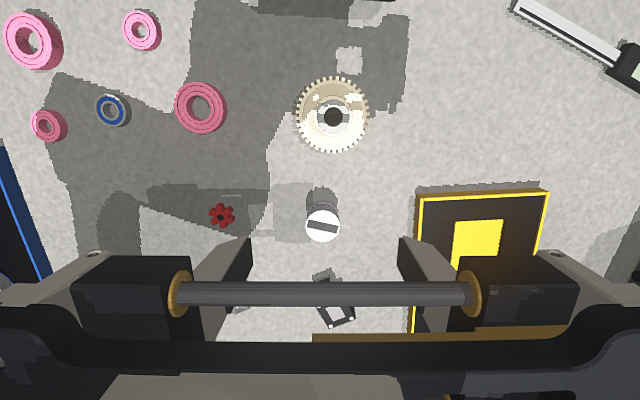

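View pics/t11.png

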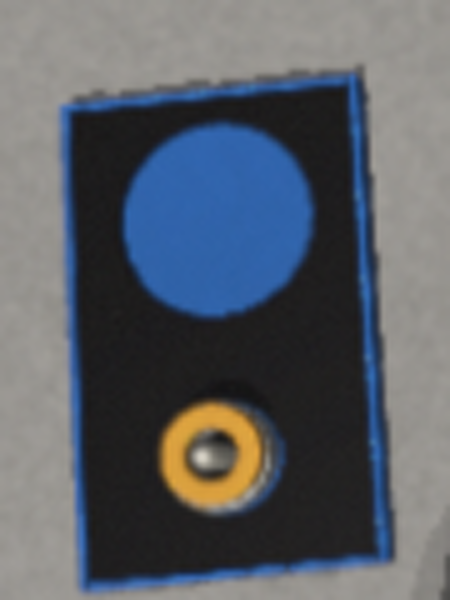

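Stack is centred on the spindle. In the wrist view the hub's bore is at (333,117).

```bash
python3 - <<'E'
import pickle
from h import *
i=pickle.load(open('pics/w11.pkl','rb'));T=eyes.camera_info('top')
print(onplane(i,[[333.3,117]],.038), tri([(T,[362.8,150.4]),(i,[333.3,117])]))
print(onplane(T,[[362.8,150.4]],.038))
E
```

```text
[[ 0.68801156 -0.11283544  0.038     ]] [ 0.688323   -0.11169069  0.03714819]
[[ 0.68840877 -0.11039482  0.038     ]]
```

>>> carry_out([
  [[0.025,0.003,0.023],-0.012],
  [[0.025,0.003,0.023],-0.012],
  [[0.025,0.003,0.023],-0.012],
  [[0,0,0],0],
  [[0,0,0],0],
])

```text
time: 20.95
tool_pos: [0.688, -0.1053, 0.0889]
tool_rot: [3.139, 0.018, 0.111]
contact_force: [0.2, 0.7, -0.1]
opening: 0.0922
```

```bash
python3 look.py w12; python3 plan.py .689 -.111 .02 .1 .02
```

```text
[ 0.6879 -0.1053  0.0889] [3.1388 0.0178 0.1108] 0.09166932294077987
4 [[[0.0001, 0.0014, 0.0172], 0.003], [[0.0001, 0.0014, 0.0172], 0.003], [[0.0001, 0.0014, 0.0172], 0.003], [[0.0001, 0.0014, 0.0172], 0.003]]
```

View pics/w12.png

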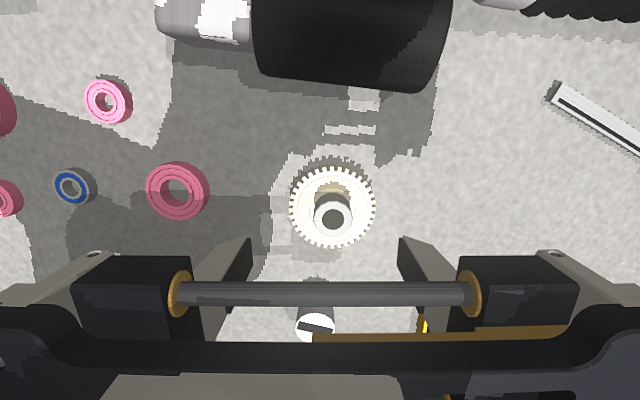

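>>> carry_out([
  [[0,0.002,0.016],0],
  [[0,0.002,0.016],0],
  [[0,0.002,0.014],0],
  [[0,0.001,0.01],0],
  [[0,0,0],0],
])

```text
time: 21.62
tool_pos: [0.6865, -0.1133, 0.0305]
tool_rot: [3.138, 0.017, 0.11]
contact_force: [-0.1, -0.9, 0.1]
opening: 0.0921
```

```bash
python3 plan.py .6883 -.1117 .0205 .1 .02
```

```text
1 [[[0.0019, -0.0014, 0.01], 0.01]]
```

>>> carry_out([
  [[0.002,-0.001,0.01],0],
  [[0,0,0],0],
])

```text
time: 21.88
tool_pos: [0.6887, -0.1121, 0.0201]
tool_rot: [3.138, 0.017, 0.11]
contact_force: [0.0, 0.0, -0.3]
opening: 0.0918
```

>>> carry_out([
  [[0,0,0],0],
  [[0,0,0],0],
  [[0,0,0],0],
  [[0,0,0],0],
  [[0,0,0],0],
  [[0,0,0],0],
  [[0,0,0],0],
  [[0,0,0],0],
], fingers=1, grip_force=30)

```text
time: 22.88
tool_pos: [0.6895, -0.1121, 0.0216]
tool_rot: [3.137, 0.014, 0.11]
contact_force: [0.0, 0.1, -0.2]
opening: 0.0313
```

>>> carry_out([
  [[0,0,-0.02],0],
  [[0,0,-0.03],0],
  [[0,0,-0.03],0],
  [[0,0,0],0],
])

```text
time: 23.38
tool_pos: [0.6902, -0.1115, 0.1053]
tool_rot: [3.138, 0.016, 0.11]
contact_force: [-0.4, -0.1, -3.1]
opening: 0.0312
```

```bash
python3 look.py w13; python3 plan.py .565 .3338 .12 .1 .045
```

```text
[ 0.689  -0.1112  0.1032] [3.1393 0.0193 0.1104] 0.031074146019162634
11 [[[-0.0067, -0.0415, -0.0015], 0.001], [[-0.0068, -0.0414, -0.0015], 0.001], [[-0.0068, -0.0414, -0.0015], 0.001], [[-0.0069, -0.0414, -0.0015], 0.001], [[-0.0069, -0.0414, -0.0015], 0.001], [[-0.0069, -0.0414, -0.0015], 0.001], [[-0.007, -0.0414, -0.0015], 0.001], [[-0.007, -0.0414, -0.0015], 0.001], [[-0.0071, -0.0414, -0.0015], 0.001], [[-0.0071, -0.0414, -0.0015], 0.001], [[-0.0071, -0.0414, -0.0015], 0.001]]
```

View pics/w13.png

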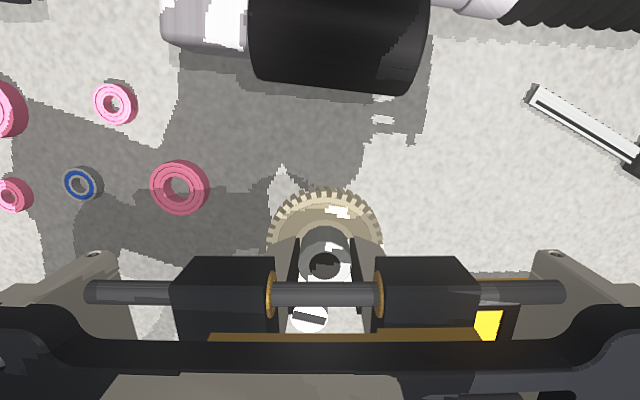

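>>> carry_out([
  [[-0.007,-0.041,-0.002],0],
  [[-0.007,-0.041,-0.002],0],
  [[-0.007,-0.041,-0.002],0],
  [[-0.007,-0.041,-0.002],0],
  [[-0.007,-0.041,-0.002],0],
  [[-0.007,-0.041,-0.002],0],
  [[-0.007,-0.041,-0.002],0],
  [[-0.007,-0.041,-0.002],0],
  [[-0.007,-0.035,-0.002],0],
])

```text
time: 24.55
tool_pos: [0.5762, 0.2496, 0.1073]
tool_rot: [3.14, 0.045, 0.104]
contact_force: [0.5, 0.2, -3.0]
opening: 0.0313
```

```bash
python3 plan.py .565 .3338 .10 .1 .045
```

```text
2 [[[-0.0012, -0.0424, 0.0036], 0.002], [[-0.0013, -0.0424, 0.0036], 0.002]]
```

>>> carry_out([
  [[-0.001,-0.04,0.003],0],
  [[-0.001,-0.036,0.003],0],
  [[0,0,0],0],
  [[0,0,0],0],
])

```text
time: 25.05
tool_pos: [0.5608, 0.3283, 0.0948]
tool_rot: [3.137, 0.055, 0.108]
contact_force: [0.0, -0.5, -2.9]
opening: 0.0312
```

```bash
python3 look.py w14; python3 plan.py .565 .3338 .05 .1 .02
```

```text
[0.5607 0.3282 0.0948] [3.1376 0.0556 0.1076] 0.031350753495914346
3 [[[0.0016, -0.0017, 0.0149], 0.003], [[0.0016, -0.0017, 0.0149], 0.003], [[0.0016, -0.0017, 0.0149], 0.003]]
```

View pics/w14.png

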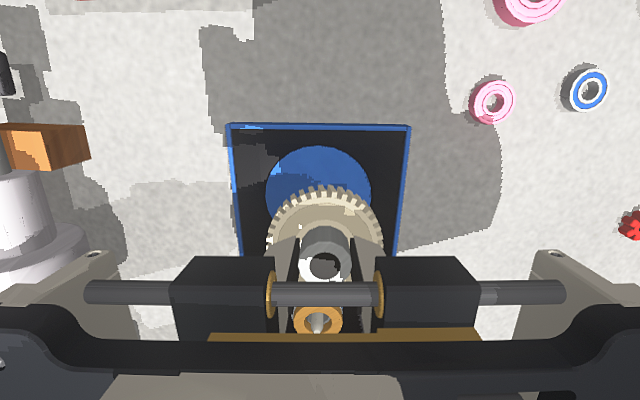

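>>> carry_out([
  [[0.003,-0.002,0.015],0],
  [[0.003,-0.002,0.015],0],
  [[0.002,-0.001,0.015],0],
  [[0,0,0],0],
])

```text
time: 25.6
tool_pos: [0.5662, 0.3308, 0.0446]
tool_rot: [3.136, 0.058, 0.104]
contact_force: [-0.1, 0.3, -3.3]
opening: 0.0314
```

```bash
python3 look.py w15; python3 plan.py .565 .3338 .033 .1 .02; python3 -c "
from h import *
save('side','s15',(160,250,360,400),4)"
```

```text
[0.5667 0.331  0.0455] [3.1368 0.0569 0.1039] 0.031062867137249168
1 [[[-0.0014, -0.0029, 0.0125], 0.004]]
```

View pics/s15.png

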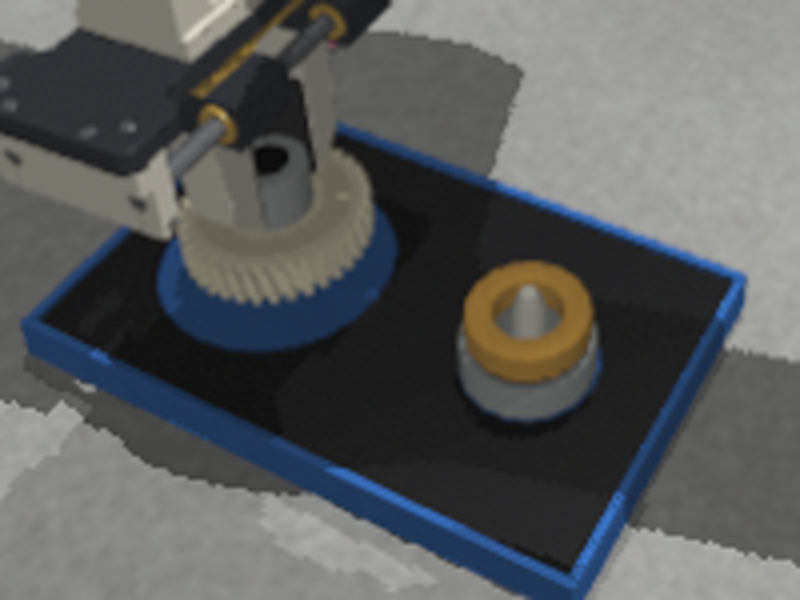

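View pics/w15.png

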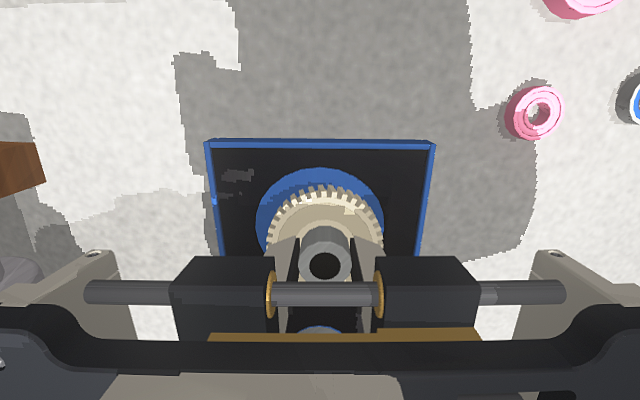

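>>> carry_out([
  [[-0.001,-0.003,0.006],0],
  [[-0.001,0,0.006],0],
  [[0,0,0],0],
])

```text
time: 26.08
tool_pos: [0.5645, 0.3346, 0.0352]
tool_rot: [3.138, 0.053, 0.104]
contact_force: [0.1, -0.2, -4.5]
opening: 0.0311
```

>>> carry_out([
  [[0,0,0.003],0],
  [[0,0,0],0],
])

```text
time: 26.32
tool_pos: [0.5648, 0.3348, 0.0327]
tool_rot: [3.138, 0.052, 0.105]
contact_force: [0.2, -0.4, -2.9]
opening: 0.0312
```

>>> carry_out([
  [[0,0,0],0],
  [[0,0,0],0],
  [[0,0,0],0],
], fingers=0.4)

```text
time: 26.7
tool_pos: [0.5658, 0.3352, 0.0341]
tool_rot: [3.139, 0.049, 0.104]
contact_force: [0.7, -1.0, 0.6]
opening: 0.054
```

>>> carry_out([
  [[0,0,-0.02],0],
  [[0,0,-0.03],0],
  [[0,0,-0.03],0],
  [[0,0,0],0],
], fingers=0)

```text
time: 27.2
tool_pos: [0.5699, 0.3357, 0.1164]
tool_rot: [3.139, 0.049, 0.104]
contact_force: [1.1, 0.1, -0.3]
opening: 0.0891
```

```bash
python3 look.py w16; python3 -c "
from h import *
save('side','s16',(160,250,360,400),4)"; python3 plan.py .6812 .1238 .09 1.57 .045
```

```text
[0.5689 0.3353 0.1146] [3.1383 0.052  0.1043] 0.09074350411926631
9 [[[0.01, 0.0246, 0.0026], -0.163], [[0.0059, 0.026, 0.0026], -0.163], [[0.0016, 0.0266, 0.0026], -0.163], [[-0.0027, 0.0265, 0.0026], -0.163], [[-0.007, 0.0257, 0.0026], -0.163], [[-0.011, 0.0242, 0.0026], -0.163], [[-0.0148, 0.0221, 0.0026], -0.163], [[-0.0182, 0.0194, 0.0026], -0.163], [[-0.0211, 0.0162, 0.0026], -0.163]]
```

View pics/s16.png

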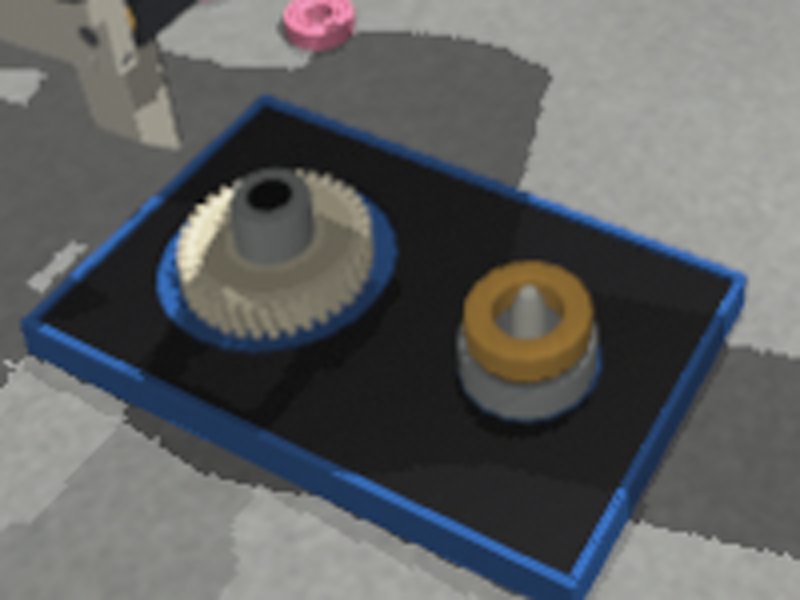

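View pics/w16.png

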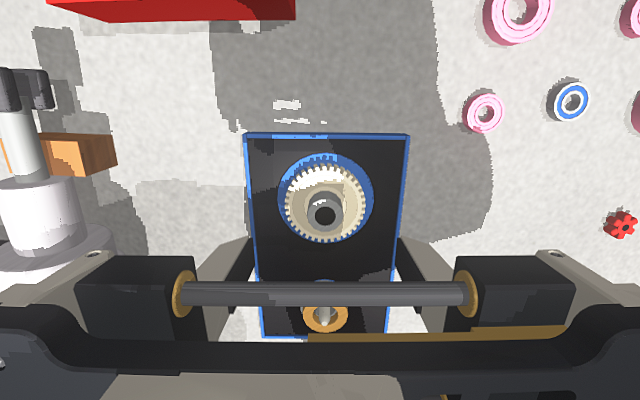

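```bash
python3 - <<'E'
import pickle
from h import *
i=pickle.load(open('pics/w16.pkl','rb'))
print('hub',onplane(i,[[325,214]],.048))
print('small',onplane(i,[[572.3,101.5]],.011))
E
python3 plan.py .66 .124 .11 -.05 .045
```

```text
hub [[0.5644106 0.3342134 0.048    ]]
small [[0.68108453 0.12193388 0.011     ]]
6 [[[0.0116, 0.0366, 0.0005], 0.026], [[0.0125, 0.0363, 0.0005], 0.026], [[0.0134, 0.0359, 0.0005], 0.026], [[0.0143, 0.0356, 0.0005], 0.026], [[0.0153, 0.0352, 0.0005], 0.026], [[0.0162, 0.0348, 0.0005], 0.026]]
```

>>> carry_out([
  [[0.012,0.037,0],0.026],
  [[0.013,0.036,0],0.026],
  [[0.013,0.036,0],0.026],
  [[0.014,0.036,0],0.026],
  [[0.015,0.035,0],0.026],
  [[0.016,0.03,0],0.026],
  [[0,0,0],0],
  [[0,0,0],0],
], fingers=0.32)

```text
time: 28.3
tool_pos: [0.6548, 0.122, 0.0956]
tool_rot: [3.125, 0.075, -0.055]
contact_force: [-0.4, 0.2, -0.7]
opening: 0.0624
```

```bash
python3 look.py w17; python3 plan.py .6815 .124 .04 -.05 .02
```

```text
[0.6547 0.122  0.0956] [ 3.1242  0.075  -0.0547] 0.062024509533263224
4 [[[0.0067, -0.0009, 0.0139], -0.001], [[0.0067, -0.0009, 0.0139], -0.001], [[0.0067, -0.0008, 0.0139], -0.001], [[0.0067, -0.0008, 0.0139], -0.001]]
```

View pics/w17.png

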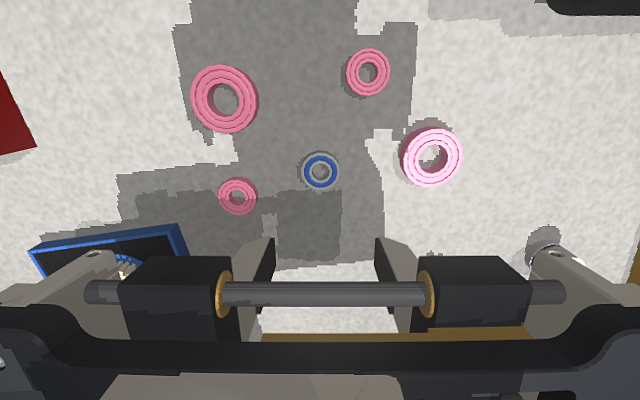

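```bash
python3 - <<'E'
import pickle
from h import *
i=pickle.load(open('pics/w17.pkl','rb'));T=eyes.camera_info('top')
print('small',onplane(i,[[320.5,170.5]],.011), tri([(T,[268.8,156.8]),(i,[320.5,170.5])]))
E
```

```text
small [[0.68165349 0.1220449  0.011     ]] [0.6811614  0.12282164 0.00987314]
```

>>> carry_out([
  [[0.007,-0.001,0.015],0],
  [[0.008,-0.001,0.015],0],
  [[0.008,0,0.015],0],
  [[0.006,0,0.015],0],
  [[0,0,0],0],
  [[0,0,0],0],
])

```text
time: 29.1
tool_pos: [0.6792, 0.1246, 0.027]
tool_rot: [3.124, 0.078, -0.051]
contact_force: [0.2, -0.1, 1.3]
opening: 0.0627
```

```bash
python3 plan.py .6815 .124 .004 -.05 .02
```

```text
2 [[[0.0012, 0.0002, 0.0115], -0.0], [[0.0012, 0.0002, 0.0115], -0.0]]
```

>>> carry_out([
  [[0.002,0.001,0.01],0],
  [[0.002,0.001,0.01],0],
  [[0,0,0],0],
])

```text
time: 29.48
tool_pos: [0.682, 0.1218, 0.0065]
tool_rot: [3.124, 0.077, -0.051]
contact_force: [-0.1, 0.4, -0.5]
opening: 0.0627
```

```bash
python3 plan.py .6815 .123 .004 -.05 .02; python3 look.py w18
```

```text
1 [[[-0.0005, -0.0012, 0.0025], -0.001]]
[0.6823 0.1219 0.0071] [ 3.1245  0.0759 -0.0509] 0.06243558865609658
```

View pics/w18.png

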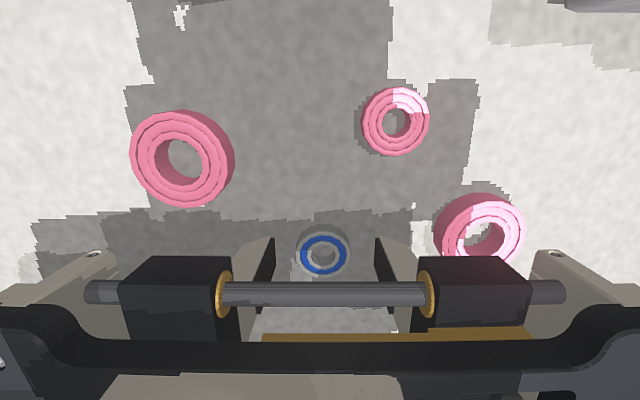

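The small bearing is centred between the jaws at (323,253). A little lower, then grip.

>>> carry_out([
  [[0,0,0.003],0],
  [[0,0,0.001],0],
  [[0,0,0],0],
])

```text
time: 29.9
tool_pos: [0.6823, 0.1219, 0.0036]
tool_rot: [3.125, 0.075, -0.051]
contact_force: [0.7, 0.4, -0.1]
opening: 0.0621
```

>>> carry_out([
  [[0,0,0],0],
  [[0,0,0],0],
  [[0,0,0],0],
  [[0,0,0],0],
  [[0,0,0],0],
], fingers=1, grip_force=20)

```text
time: 30.52
tool_pos: [0.6825, 0.122, 0.0039]
tool_rot: [3.125, 0.074, -0.051]
contact_force: [0.0, -0.1, -0.4]
opening: 0.0344
```

>>> carry_out([
  [[0,0,-0.015],0],
  [[0,0,-0.03],0],
  [[0,0,-0.04],0],
  [[0,0,0],0],
])

```text
time: 31.02
tool_pos: [0.6897, 0.1232, 0.0941]
tool_rot: [3.125, 0.072, -0.051]
contact_force: [-0.3, 0.8, 0.5]
opening: 0.0344
```

```bash
python3 look.py w19;python3 plan.py .4386 -.3105 .12 .1 .05
```

```text
[0.6883 0.1231 0.0917] [ 3.1244  0.0766 -0.0508] 0.03438581548636117
11 [[[-0.0207, 0.0405, -0.0026], -0.014], [[-0.0212, 0.0402, -0.0026], -0.014], [[-0.0218, 0.0399, -0.0026], -0.014], [[-0.0223, 0.0396, -0.0026], -0.014], [[-0.0229, 0.0393, -0.0026], -0.014], [[-0.0234, 0.039, -0.0026], -0.014], [[-0.0239, 0.0387, -0.0026], -0.014], [[-0.0245, 0.0383, -0.0026], -0.014], [[-0.025, 0.038, -0.0026], -0.014], [[-0.0255, 0.0377, -0.0026], -0.014], [[-0.026, 0.0373, -0.0026], -0.014]]
```

View pics/w19.png

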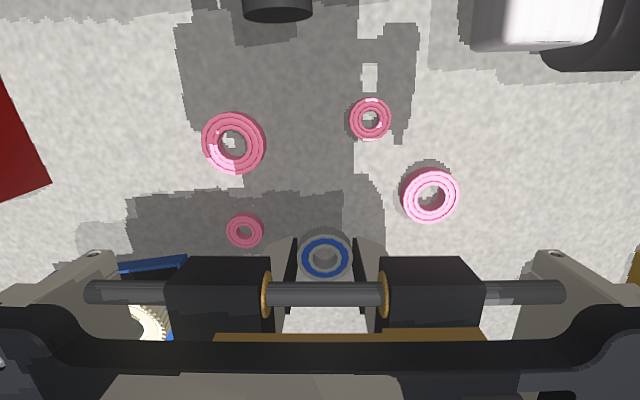

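>>> carry_out([
  [[-0.021,0.04,-0.002],-0.014],
  [[-0.021,0.04,-0.002],-0.014],
  [[-0.022,0.04,-0.002],-0.014],
  [[-0.022,0.04,-0.002],-0.014],
  [[-0.023,0.039,0],-0.014],
  [[-0.023,0.039,0],-0.014],
  [[-0.024,0.039,0],-0.014],
  [[-0.024,0.038,0],-0.014],
  [[-0.025,0.038,0],-0.014],
])

```text
time: 32.2
tool_pos: [0.476, -0.2375, 0.1128]
tool_rot: [3.141, 0.094, 0.086]
contact_force: [0.4, -1.1, -0.2]
opening: 0.0343
```

```bash
python3 plan.py .4386 -.3105 .10 .11 .05
```

```text
2 [[[-0.0218, 0.0348, 0.0064], -0.012], [[-0.0222, 0.0345, 0.0064], -0.012]]
```

>>> carry_out([
  [[-0.014,0.022,0],-0.008],
  [[-0.014,0.022,0.002],-0.008],
  [[-0.014,0.02,0.003],-0.008],
  [[0,0,0],0],
  [[0,0,0],0],
])

```text
time: 32.83
tool_pos: [0.4342, -0.3074, 0.1083]
tool_rot: [-3.134, 0.1, 0.106]
contact_force: [0.4, 0.4, -0.2]
opening: 0.034
```

```bash
python3 look.py w20;python3 plan.py .4386 -.3105 .05 .11 .05; python3 -c "
from h import *
print(monitor.observe()['qpos'].round(4))"
```

```text
[ 0.4342 -0.3073  0.1083] [-3.1339  0.1005  0.1067] 0.0343213769407273
2 [[[0.002, 0.0018, 0.0291], -0.002], [[0.002, 0.0018, 0.0291], -0.002]]
[-0.7188  0.522   1.5951 -0.0769  1.0997  0.7832]
```

View pics/w20.png

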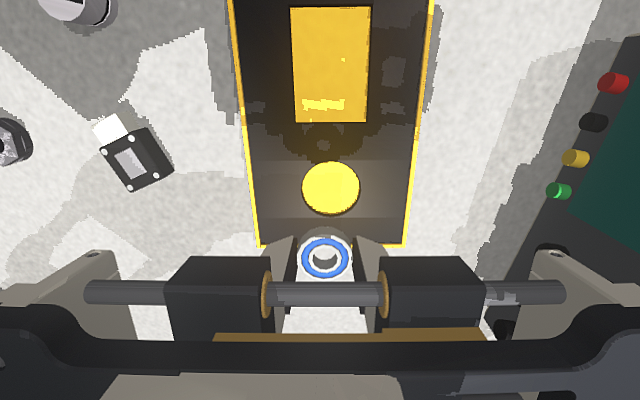

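```bash
python3 - <<'E'
import pickle
from h import *
i=pickle.load(open('pics/w20.pkl','rb'));T=eyes.camera_info('top')
print('nest',onplane(i,[[330.3,187.3]],.010), tri([(T,[445.2,251.5]),(i,[330.3,187.3])]))
c=onplane(i,[[290.5,7],[367,5],[368,121],[293.5,122]],.01);print(c.round(4),c.mean(0))
d=c[0]+c[1]-c[2]-c[3];print(np.arctan2(d[1],d[0]))
w=onplane(i,[[109,114],[141,125],[174,168],[130,192]],.022);print(w.round(4))
w=onplane(i,[[131,138],[156,174],[129,188],[102,152]],.022);print(w.round(4),w.mean(0))
w=np.load('pics/w20.npy');out(w,'w20_a',(85,95,185,200),6)
E
```

```text
nest [[ 0.43854227 -0.31207428  0.01      ]] [ 0.43827992 -0.31208661  0.00924769]
[[ 0.5794 -0.2659  0.01  ]
 [ 0.5867 -0.3227  0.01  ]
 [ 0.5027 -0.3373  0.01  ]
 [ 0.495  -0.2737  0.01  ]] [ 0.5409875  -0.29990832  0.01      ]
0.13202172045423485
[[ 0.4883 -0.1212  0.022 ]
 [ 0.4817 -0.1473  0.022 ]
 [ 0.4465 -0.1716  0.022 ]
 [ 0.4186 -0.1273  0.022 ]]
[[ 0.4698 -0.1369  0.022 ]
 [ 0.4391 -0.1545  0.022 ]
 [ 0.4226 -0.1271  0.022 ]
 [ 0.4547 -0.1084  0.022 ]] [ 0.44652146 -0.13171315  0.022     ]
```

View pics/w20_a.png

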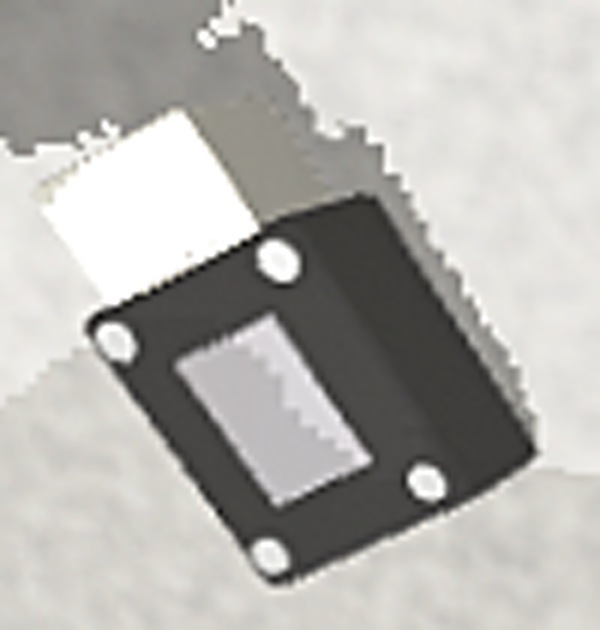

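```bash
python3 - <<'E'
s=open('plan.py').read()
a=s.index("        c,sn="); b=s.index("        a+=da/n")
s=s[:a]+"""        M=Rotation.from_euler('xyz',[s['tool_rot'][0],s['tool_rot'][1],a]).as_matrix(); w=M.T@(d/n)
        rows.append([[round(float(x),4) for x in w],round(float(-da/n),3)])
"""+s[b:]
s=s.replace("from h import *","from h import *\nfrom scipy.spatial.transform import Rotation")
open('plan.py','w').write(s)
E
python3 plan.py .4384 -.3118 .04 .11 .02
```

```text
4 [[[0.0026, 0.0014, 0.0169], -0.001], [[0.0026, 0.0014, 0.0169], -0.001], [[0.0026, 0.0014, 0.0169], -0.001], [[0.0026, 0.0014, 0.0169], -0.001]]
```

>>> carry_out([
  [[0.003,0.001,0.017],0],
  [[0.003,0.001,0.017],0],
  [[0.003,0.001,0.016],0],
  [[0.003,0.001,0.012],0],
  [[0,0,0],0],
])

```text
time: 33.5
tool_pos: [0.4415, -0.3071, 0.0398]
tool_rot: [-3.132, 0.102, 0.111]
contact_force: [0.7, 0.3, -0.9]
opening: 0.0346
```

```bash
python3 look.py w21;python3 plan.py .4384 -.3118 .018 .11 .01
```

```text
[ 0.4417 -0.3074  0.0404] [-3.1323  0.1013  0.1106] 0.03427885846272139
3 [[[-0.0005, 0.0014, 0.0075], 0.0], [[-0.0005, 0.0014, 0.0075], 0.0], [[-0.0005, 0.0014, 0.0075], 0.0]]
```

View pics/w21.png

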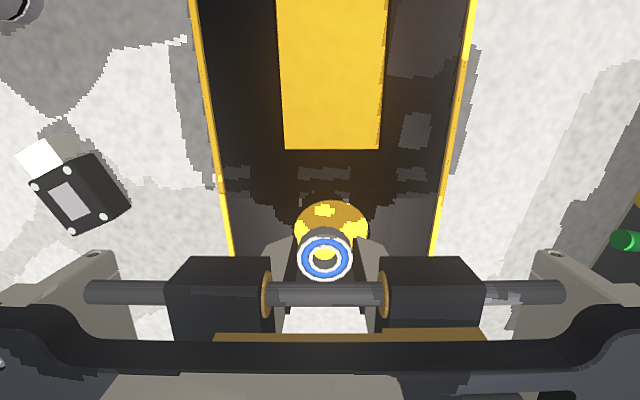

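>>> carry_out([
  [[-0.001,0.002,0.007],0],
  [[-0.001,0.002,0.007],0],
  [[0,0,0.004],0],
  [[0,0,0],0],
])

```text
time: 34.05
tool_pos: [0.4385, -0.3126, 0.0226]
tool_rot: [-3.134, 0.1, 0.11]
contact_force: [0.1, -0.2, 0.7]
opening: 0.0342
```

```bash
python3 look.py w22;python3 plan.py .4384 -.3118 .017 .11 .01
```

```text
[ 0.4386 -0.3127  0.0227] [-3.1344  0.0995  0.11  ] 0.034124925671145674
1 [[[0.0004, -0.0009, 0.0057], -0.0]]
```

View pics/w22.png

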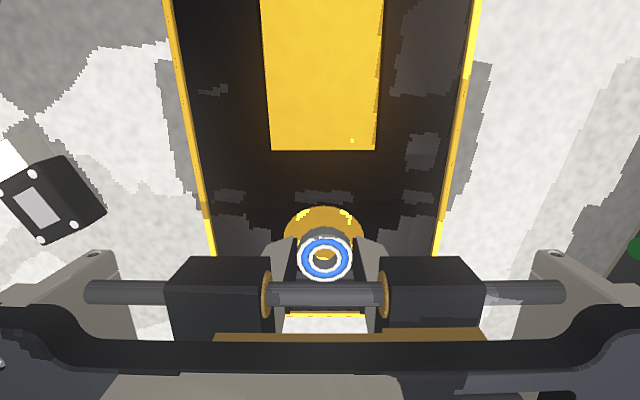

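>>> carry_out([
  [[0,0,0.005],0],
  [[0,0,0],0],
])

```text
time: 34.35
tool_pos: [0.4383, -0.3128, 0.0177]
tool_rot: [-3.135, 0.099, 0.11]
contact_force: [-0.5, 0.1, -0.3]
opening: 0.0341
```

>>> carry_out([
  [[0,0,0],0],
  [[0,0,0],0],
  [[0,0,0],0],
], fingers=0.4)

```text
time: 34.72
tool_pos: [0.4385, -0.3129, 0.018]
tool_rot: [-3.135, 0.099, 0.11]
contact_force: [0.4, 0.2, 0.0]
opening: 0.0543
```

>>> carry_out([
  [[0,0,-0.02],0],
  [[0,0,-0.03],0],
  [[0,0,-0.03],0],
  [[0,0,0],0],
  [[0,0,0],0],
], fingers=0.2)

```text
time: 35.35
tool_pos: [0.446, -0.3121, 0.0989]
tool_rot: [-3.134, 0.1, 0.11]
contact_force: [-0.4, 0.9, -0.6]
opening: 0.0733
```

```bash
python3 look.py w23;python3 -c "
from h import *
print(monitor.observe()['qpos'].round(4))
w=np.load('pics/w23.npy');out(w,'w23_a',(270,150,390,250),6)
save('side','s23',(350,150,470,210),6)"
```

```text
[ 0.4461 -0.3122  0.0989] [-3.134   0.0998  0.1102] 0.07311609808544019
[-0.7115  0.5531  1.5683 -0.0763  1.095   0.787 ]
```

View pics/w23.png

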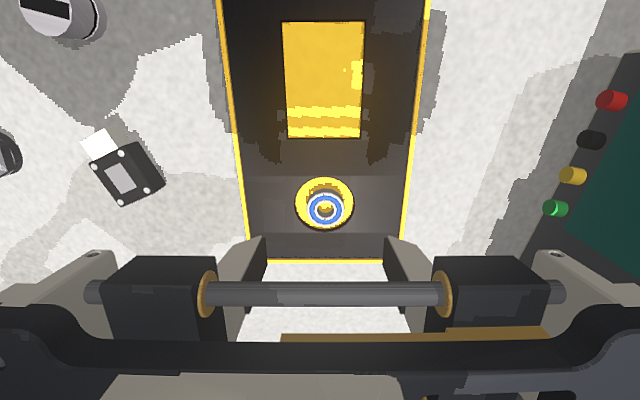

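View pics/w23_a.png

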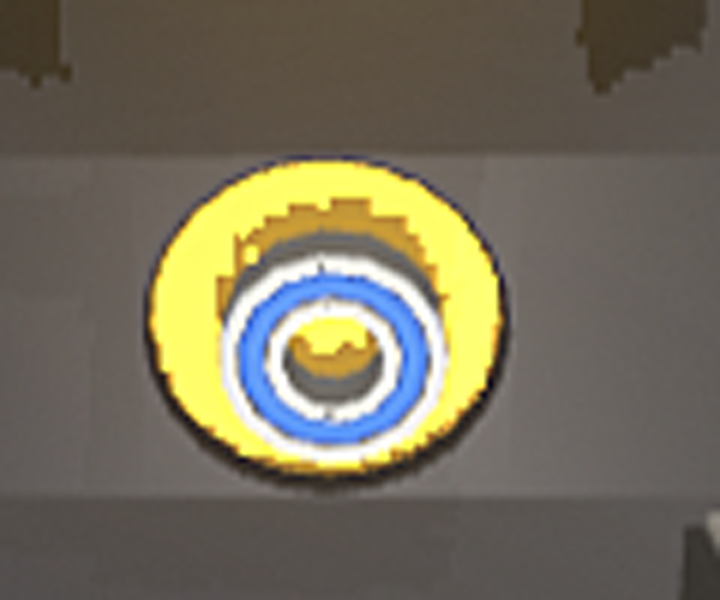

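View pics/s23.png

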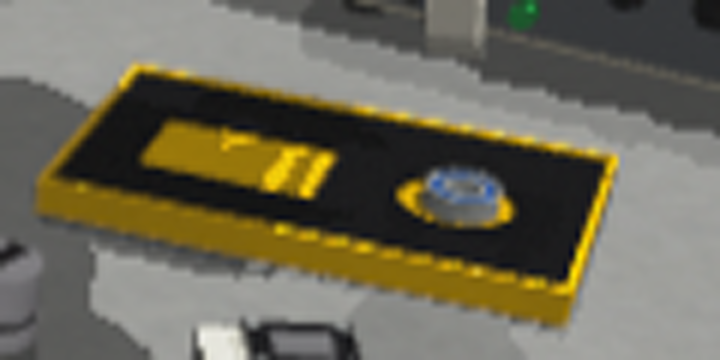

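```bash
python3 - <<'E'
import pickle
from h import *
i=pickle.load(open('pics/w23.pkl','rb'));S=eyes.camera_info('side');T=eyes.camera_info('top')
un=lambda p,o,s:(np.array(p,float)+.5)/s-.5+np.array(o)
a=lambda *p: un(p,(270,150),6)
b=onplane(i,a(335,360),.021)[0];print('bearing',b,'nest',onplane(i,a(327,315),.01)[0])
print(tri([(i,a(335,360)),(S,un((465,186),(350,150),6))]))
th=np.linspace(0,2*np.pi,73)
for tilt in (0,.1,.2,.3):
  for ax in (0,):
    r=.0175;c=b.copy()
    P=np.c_[r*np.cos(th)*np.cos(tilt)+c[0],r*np.sin(th)+c[1],c[2]-r*np.cos(th)*np.sin(tilt)]
    q=(proj(i,P)-[270,150])*6; print(tilt,np.ptp(q,axis=0),q.min(0))
t=eyes.read_camera('top');np.save('pics/t23.npy',t);out(t,'t23',(395,170,485,285),5)
E
```

```text
bearing [ 0.43644829 -0.31372836  0.021     ] nest [ 0.43875312 -0.31218098  0.01      ]
[ 0.43620134 -0.31366709  0.01985811]
0 [233.51740988 210.67911229] [215.75948921 249.18014483]
0.1 [233.44608471 219.6269259 ] [215.6957203  245.28593597]
0.2 [233.39856493 226.41358419] [215.64096925 242.57094496]
0.3 [233.35019537 230.97631744] [215.59579646 241.0398056 ]
```

View pics/t23.png

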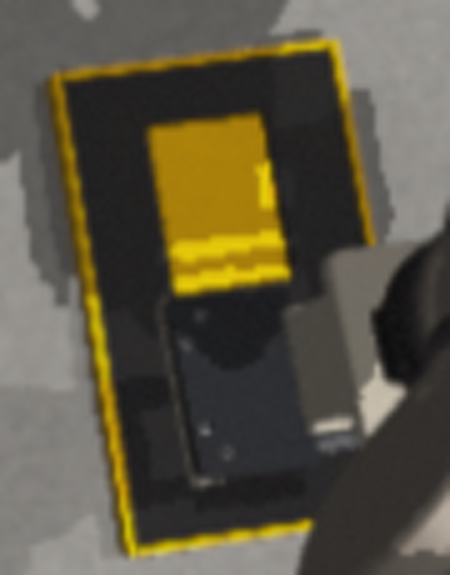

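```bash
python3 plan.py .452 -.13 .11 .52 .02
```

```text
10 [[[0.0025, -0.018, -0.0012], -0.041], [[0.0032, -0.0179, -0.0013], -0.041], [[0.0039, -0.0178, -0.0014], -0.041], [[0.0047, -0.0176, -0.0015], -0.041], [[0.0054, -0.0174, -0.0015], -0.041], [[0.0061, -0.0171, -0.0016], -0.041], [[0.0068, -0.0169, -0.0017], -0.041], [[0.0074, -0.0166, -0.0018], -0.041], [[0.0081, -0.0163, -0.0018], -0.041], [[0.0088, -0.0159, -0.0019], -0.041]]
```

>>> carry_out([
  [[0.002,-0.018,-0.001],-0.041],
  [[0.003,-0.018,-0.001],-0.041],
  [[0.004,-0.018,-0.001],-0.041],
  [[0.005,-0.018,-0.001],-0.041],
  [[0.005,-0.017,-0.001],-0.041],
  [[0.006,-0.017,-0.001],-0.041],
  [[0.007,-0.017,-0.001],-0.041],
  [[0.007,-0.017,-0.001],-0.041],
  [[0.008,-0.016,-0.002],-0.041],
  [[0.008,-0.01,-0.002],-0.041],
])

```text
time: 36.75
tool_pos: [0.4498, -0.1218, 0.1095]
tool_rot: [-3.088, 0.088, 0.552]
contact_force: [-0.0, 0.9, -0.1]
opening: 0.0737
```

>>> carry_out([
  [[0,0,0],0],
  [[0,0,0],0],
], fingers=0.1)

```text
time: 37.0
tool_pos: [0.4503, -0.1212, 0.1098]
tool_rot: [-3.089, 0.088, 0.554]
contact_force: [0.4, -0.5, -0.3]
opening: 0.0821
```

```bash
python3 look.py w24;python3 -c "
from h import *
q=monitor.observe()['qpos'];print(q.round(4),q[1]+q[2]+q[4])";python3 plan.py .452 -.13 .11 .52 .02
```

```text
[ 0.4503 -0.1213  0.1097] [-3.089   0.0875  0.5537] 0.08228604152499372
[-0.3996  0.4259  1.7625 -0.047   1.0473  0.6452] 3.2356454037424722
1 [[[-0.0031, 0.0083, -0.0004], 0.034]]
```

View pics/w24.png

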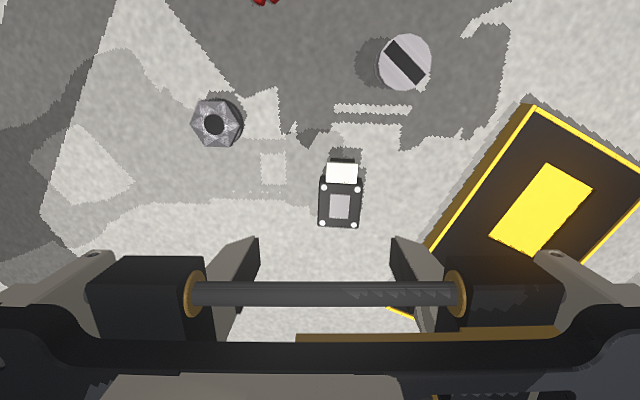

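```bash
python3 - <<'E'
import pickle
from h import *
i=pickle.load(open('pics/w24.pkl','rb'));T=eyes.camera_info('top')
w=np.load('pics/w24.npy');out(w,'w24_a',(300,145,380,240),6)
c=onplane(i,[[325,188],[357,189],[354,226],[322,224]],.022);print(c.round(4),c.mean(0))
d=c[0]+c[1]-c[2]-c[3];print(np.arctan2(d[1],d[0]))
un=lambda p,o,s:(np.array(p,float)+.5)/s-.5+np.array(o)
for p,q in zip([(243,313),(372,236),(466,393),(335,466)],[[325,188],[357,189],[354,226],[322,224]]): print(tri([(T,un(p,(345,220),12)),(i,q)]).round(4))
E
```

```text
[[ 0.4552 -0.1133  0.022 ]
 [ 0.47   -0.1382  0.022 ]
 [ 0.4371 -0.157   0.022 ]
 [ 0.4222 -0.1302  0.022 ]] [ 0.44609448 -0.134699    0.022     ]
0.4966625479979141
[ 0.4561 -0.1115  0.0248]
[ 0.471  -0.1367  0.0261]
[ 0.4395 -0.1545  0.0281]
[ 0.4255 -0.1278  0.029 ]
```

View pics/w24_a.png

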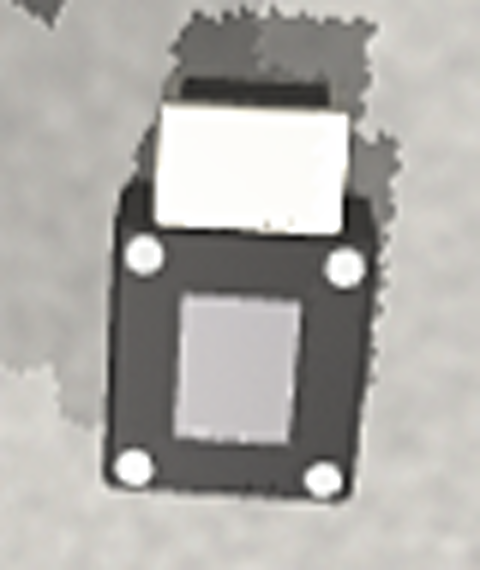

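```bash
python3 plan.py .450 -.1315 .03 .51 .016
```

```text
6 [[[0.0002, 0.0021, 0.0132], 0.007], [[0.0002, 0.0021, 0.0132], 0.007], [[0.0002, 0.0021, 0.0132], 0.007], [[0.0003, 0.0021, 0.0132], 0.007], [[0.0003, 0.0021, 0.0132], 0.007], [[0.0003, 0.0022, 0.0132], 0.007]]
```

>>> carry_out([
  [[0,0.002,0.013],0.007],
  [[0,0.002,0.013],0.007],
  [[0,0.002,0.013],0.007],
  [[0,0.002,0.013],0.007],
  [[0,0.002,0.013],0.007],
  [[0,0.001,0.008],0.007],
  [[0,0,0],0],
])

```text
time: 37.92
tool_pos: [0.4472, -0.1326, 0.0298]
tool_rot: [-3.091, 0.092, 0.506]
contact_force: [0.0, 0.3, -0.3]
opening: 0.0827
```

```bash
python3 look.py w25;python3 plan.py .450 -.1315 .010 .51 .012
```

```text
[ 0.4474 -0.1326  0.0302] [-3.0913  0.0913  0.5061] 0.08257616154476718
2 [[[0.0023, 0.0006, 0.0099], -0.002], [[0.0023, 0.0006, 0.0099], -0.002]]
```

View pics/w25.png

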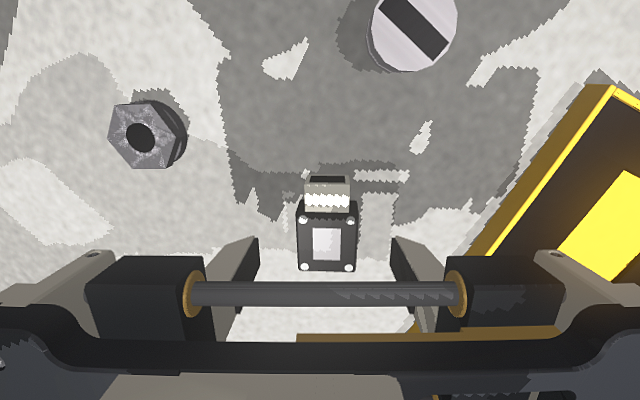

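>>> carry_out([
  [[0.002,0.001,0.01],0],
  [[0.002,0,0.01],0],
  [[0,0,0],0],
  [[0,0,0],0],
])

```text
time: 38.48
tool_pos: [0.4501, -0.1315, 0.0091]
tool_rot: [-3.093, 0.09, 0.507]
contact_force: [-0.3, -0.2, -0.2]
opening: 0.0827
```

>>> carry_out([
  [[0,0,0],0],
  [[0,0,0],0],
  [[0,0,0],0],
  [[0,0,0],0],
  [[0,0,0],0],
  [[0,0,0],0],
  [[0,0,0],0],
], fingers=1, grip_force=25)

```text
time: 39.35
tool_pos: [0.4505, -0.1317, 0.0098]
tool_rot: [-3.094, 0.089, 0.506]
contact_force: [0.2, -0.4, -0.1]
opening: 0.0398
```

```bash
python3 look.py w26
```

```text
[ 0.4505 -0.1317  0.0098] [-3.0939  0.0894  0.5064] 0.03960436018949049
```

View pics/w26.png

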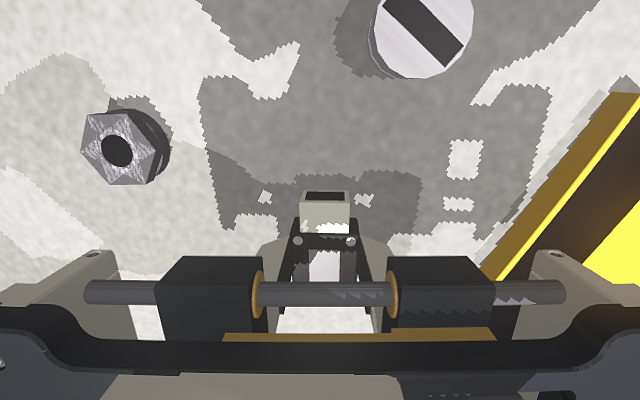

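>>> carry_out([
  [[0,0,-0.015],0],
  [[0,0,-0.03],0],
  [[0,0,-0.03],0],
  [[0,0,0],0],
])

```text
time: 39.9
tool_pos: [0.4574, -0.1313, 0.0852]
tool_rot: [-3.091, 0.091, 0.506]
contact_force: [-0.7, -0.8, -2.0]
opening: 0.0398
```

```bash
python3 plan.py .5355 -.2990 .095 .115 .025
```

```text
8 [[[-0.0017, 0.023, -0.0022], 0.049], [[-0.0006, 0.023, -0.0023], 0.049], [[0.0005, 0.023, -0.0024], 0.049], [[0.0016, 0.023, -0.0025], 0.049], [[0.0028, 0.0228, -0.0026], 0.049], [[0.0039, 0.0227, -0.0027], 0.049], [[0.005, 0.0224, -0.0028], 0.049], [[0.0061, 0.0222, -0.0029], 0.049]]
```

>>> carry_out([
  [[-0.002,0.023,-0.002],0.049],
  [[0,0.023,-0.002],0.049],
  [[0.001,0.023,-0.002],0.049],
  [[0.002,0.023,-0.002],0.049],
  [[0.003,0.023,-0.003],0.049],
  [[0.004,0.023,-0.003],0.049],
  [[0.005,0.022,-0.003],0.049],
  [[0.006,0.02,-0.003],0.045],
  [[0,0,0],0],
  [[0,0,0],0],
])

```text
time: 41.15
tool_pos: [0.53, -0.2965, 0.0804]
tool_rot: [-3.115, 0.123, 0.107]
contact_force: [1.0, 0.0, -1.0]
opening: 0.04
```

```bash
python3 look.py w27;python3 plan.py .5355 -.2990 .05 .115 .02
```

```text
[ 0.53   -0.2965  0.0805] [-3.1155  0.1228  0.1074] 0.0395574170282174
2 [[[0.0045, 0.0019, 0.0148], -0.004], [[0.0044, 0.0019, 0.0148], -0.004]]
```

View pics/w27.png

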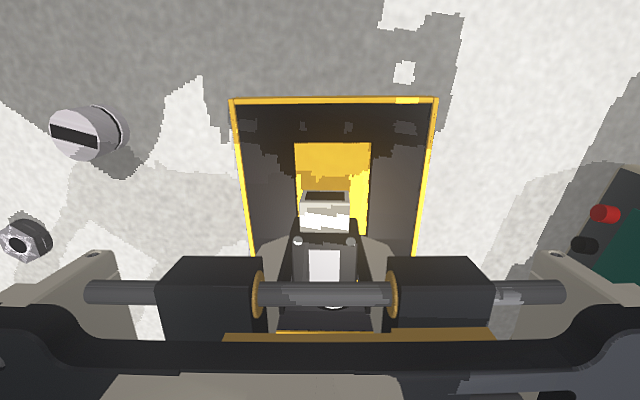

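>>> carry_out([
  [[0.004,0.002,0.015],-0.004],
  [[0.004,0.002,0.015],-0.004],
  [[0.001,0,0.01],0],
  [[0,0,0],0],
])

```text
time: 41.7
tool_pos: [0.5336, -0.297, 0.0354]
tool_rot: [-3.112, 0.125, 0.119]
contact_force: [-0.3, 0.5, -1.5]
opening: 0.0399
```

```bash
python3 look.py w28;python3 plan.py .5355 -.2990 .022 .112 .012; python3 -c "
from h import *
save('side','s28',(350,130,470,210),6)"
```

```text
[ 0.5339 -0.2972  0.036 ] [-3.1128  0.124   0.1185] 0.04011658680696761
2 [[[0.0015, 0.0012, 0.0068], 0.003], [[0.0015, 0.0012, 0.0068], 0.003]]
```

View pics/w28.png

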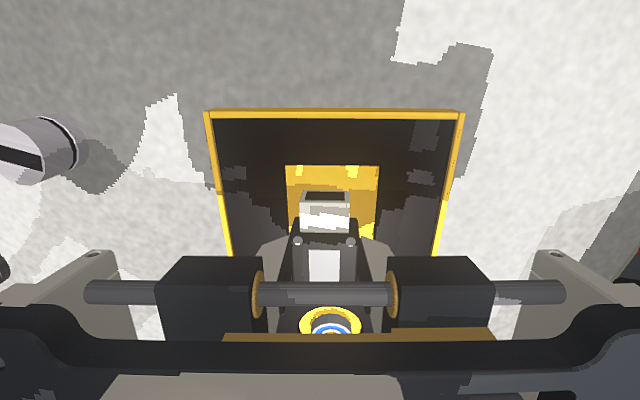

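View pics/s28.png

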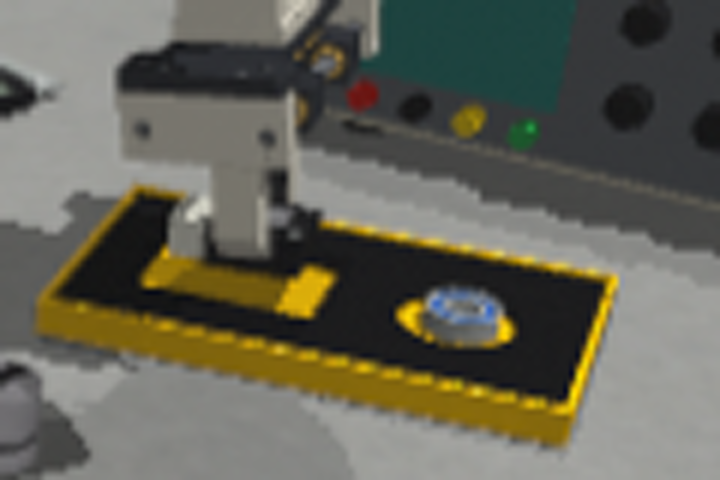

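Sensor hangs over its nest, centred crosswise at (325,210). Lowering it in.

>>> carry_out([
  [[0.001,0.001,0.007],0.003],
  [[0.001,0.001,0.006],0.003],
  [[0,0,0],0],
  [[0,0,0],0],
])

```text
time: 42.3
tool_pos: [0.5355, -0.2997, 0.0237]
tool_rot: [-3.116, 0.122, 0.111]
contact_force: [0.5, 0.5, -1.3]
opening: 0.0398
```

```bash
python3 plan.py .5355 -.2990 .0205 .112 .012
```

```text
1 [[[0.0005, -0.0006, 0.0032], -0.001]]
```

>>> carry_out([
  [[0,0,0.003],0],
  [[0,0,0],0],
])

```text
time: 42.55
tool_pos: [0.5354, -0.2999, 0.0212]
tool_rot: [-3.117, 0.121, 0.111]
contact_force: [-0.3, 0.4, -0.4]
opening: 0.04
```

>>> carry_out([
  [[0,0,0],0],
  [[0,0,0],0],
  [[0,0,0],0],
], fingers=0.38)

```text
time: 42.92
tool_pos: [0.5356, -0.3, 0.0215]
tool_rot: [-3.117, 0.12, 0.111]
contact_force: [-0.2, -0.1, -0.3]
opening: 0.0567
```

>>> carry_out([
  [[0,0,-0.015],0],
  [[0,0,-0.03],0],
  [[0,0,-0.03],0],
  [[0,0,-0.03],0],
  [[0,0,0],0],
  [[0,0,0],0],
])

```text
time: 43.68
tool_pos: [0.5495, -0.3013, 0.1329]
tool_rot: [-3.119, 0.118, 0.111]
contact_force: [-0.2, 0.3, -0.8]
opening: 0.0572
```

```bash
python3 look.py w29; python3 -c "
from h import *
save('side','s29',(350,130,470,210),6)"
```

```text
[ 0.5497 -0.3014  0.133 ] [-3.1192  0.1175  0.1113] 0.057303964546880824
```

View pics/w29.png

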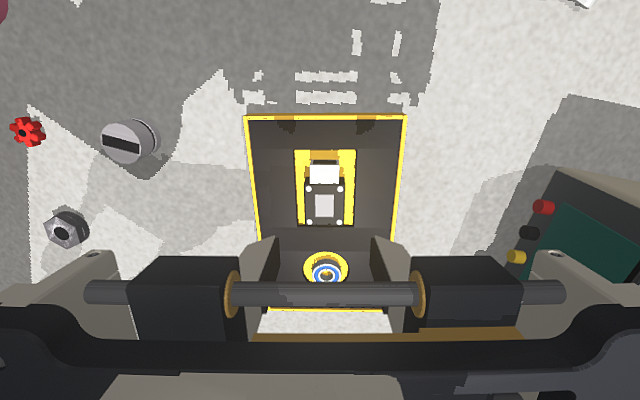

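View pics/s29.png

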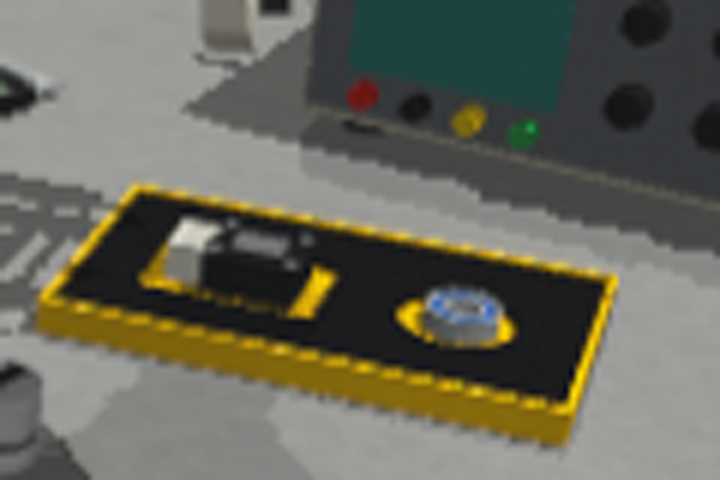

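>>> carry_out([
  [[0,-0.04,-0.02],0],
  [[0,-0.05,-0.01],0],
  [[-0.02,-0.05,0],0],
  [[-0.03,-0.05,0],0],
  [[-0.03,-0.05,0],0],
  [[-0.02,-0.04,0],0],
  [[0,0,0],0],
])

```text
time: 44.65
tool_pos: [0.4165, -0.0261, 0.1757]
tool_rot: [-3.112, 0.129, 0.11]
contact_force: [0.9, -0.3, 0.3]
opening: 0.0568
```

```bash
python3 -c "
from h import *
t=eyes.read_camera('top');np.save('pics/tf.npy',t);out(t,'tf')
out(t,'tf_y',(395,170,485,285),5);out(t,'tf_b',(145,165,235,285),5)
w=np.load('pics/w29.npy');out(w,'w29_a',(280,140,370,290),4)
save('side','sf')"
```

```text
(no output)
```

View pics/tf.png

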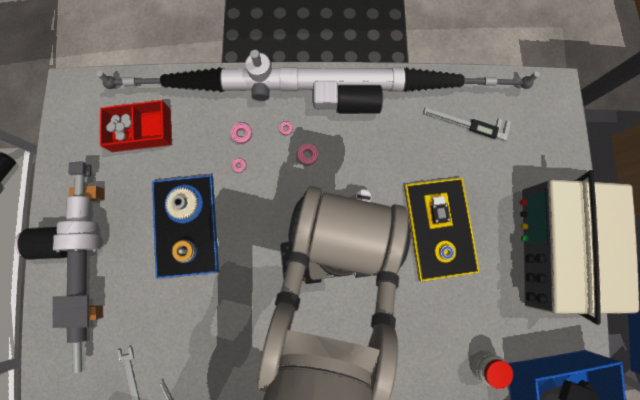

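View pics/tf_y.png

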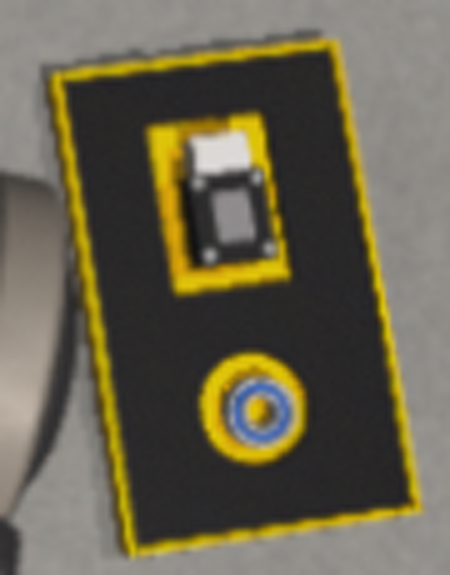

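View pics/tf_b.png

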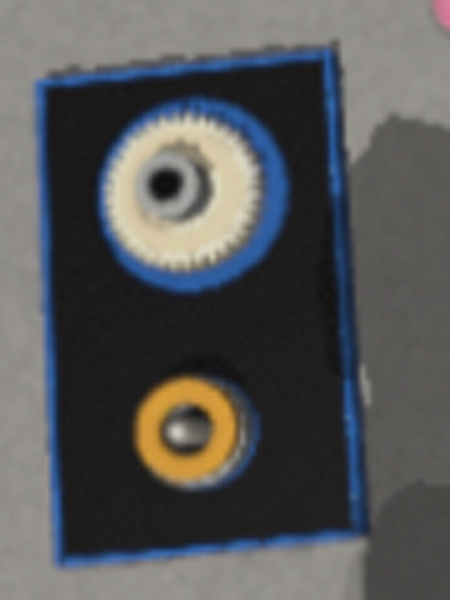

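View pics/w29_a.png

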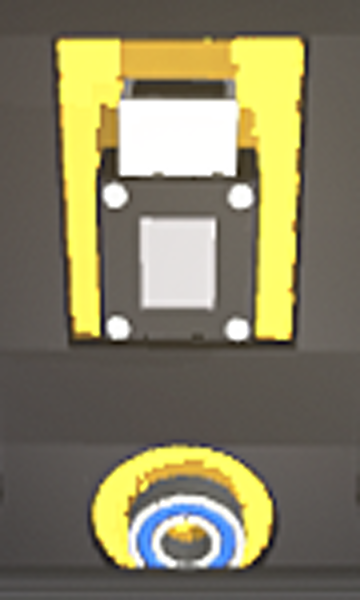

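View pics/sf.png

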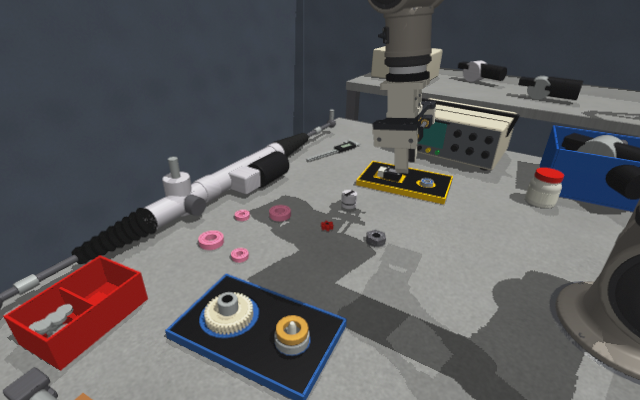

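```bash
python3 - <<'E'
import pickle
from h import *
i=pickle.load(open('pics/w29.pkl','rb'));T=eyes.camera_info('top');S=eyes.camera_info('side')
un=lambda p,o,s:(np.array(p,float)+.5)/s-.5+np.array(o)
ty=[(199,185),(257,177),(271,249),(209,256)];wy=[(115,196),(240,196),(237,328),(119,328)]
P=np.array([tri([(T,un(a,(395,170),5)),(i,un(b,(280,140),4))]) for a,b in zip(ty,wy)]);print(P.round(4),P.mean(0))
def loc(p,o,a):
    d=np.array(p[:2])-o;return np.array([np.cos(a)*d[0]+np.sin(a)*d[1],-np.sin(a)*d[0]+np.cos(a)*d[1]]).round(4)
Y=(np.array([.4963,-.3036]),.1123);B=(np.array([.5098,.3275]),.098)
print('sensor body local (top)',loc(onplane(T,[un(a,(395,170),5) for a in ty],.032).mean(0),*Y),'(+~.009 in x)')
print('small',loc(onplane(T,[un((261,410),(395,170),5)],.021)[0],*Y))
print('hub',loc(onplane(T,[un((166,184),(145,165),5)],.048)[0],*B),'spacer',loc(onplane(T,[un((186,431),(145,165),5)],.042)[0],*B))
print(monitor.observe()['time'])
E
```

```text
[[ 0.5475 -0.2838  0.0322]
 [ 0.5511 -0.3134  0.0323]
 [ 0.5155 -0.3176  0.0332]
 [ 0.5122 -0.2873  0.0327]] [ 0.53156775 -0.30052609  0.03260378]
sensor body local (top) [ 0.0357 -0.0007] (+~.009 in x)
small [-0.059  -0.0018]
hub [0.0545 0.0017] spacer [-0.0624  0.0007]
44.75
```

All parts measure in place, flat and at the right heights; the gripper is clear of everything. Handing in.

```bash
python3 -c "
from h import *
s=monitor.observe();print(s['time'],s['contact_force'],abs(s['qvel']).max());print(order.hand_in())"
```

```text
44.75 [-0.2548198   0.04453096  0.69150991] 0.026193165614746022
the job is handed in; nothing more can be done
None
```

Both kits are made up and the job was handed in at 44.75 s. No verdict is reported, so the results below are from my own checks.

**Blue tray, column kit**
- I threaded the large bearing on the spindle and pressed it in the grip at about 34 N. I then pressed it again from above at 50 N, with the fingertips at 30 mm, the height of its top when seated.
- Only then did I thread the spacer on top, pressing it at 36 N in the grip and 39 N from above, with the fingertips at 42 mm.
- The worm wheel lies hub up in its nest.

**Yellow tray, rack kit**
- The small bearing and the torque sensor lie in their nests.

**Last measured positions (tray frame, mm)**

| Part | Measured x, y | Wanted x, y | Height check |
|---|---|---|---|
| Spacer | (-62.4, 0.7) | (-62, 0) | fingertips at 42 mm when pressed, as expected |
| Worm wheel hub | (54.5, 1.7) | (55, 0) | sits level in the nest in the side view, not measured |
| Small bearing | (-59, -1.8) | (-58, 0) | top at 20–21 mm, 21 expected |
| Torque sensor | about (45, -0.7) | (45, 0) | top at about 32.6 mm, 32 expected |

**What disagreed or went less well**
- **Tool tilt:** it crept up to about 0.13 rad over the run and could not be commanded away. In the pictures the released parts still look flat.
- **Measurements:** the camera views differed from each other by 1–4 mm.
- **Bearing under the spacer:** I did not measure the large bearing again after the spacer covered it. The pictures show it centred on its circle.
- **Parts to leave alone:** I did not measure the yoke, plug and coupling at the end. The final side view shows them about where they started, and the gripper felt no contact near them.

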